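# Draw a board from the rack and scan it on the easel

## Task

Draw the circuit board with the finned heat sink straight up out of the slotted rack by its top bar, set it gently, without dropping it, on the ledge of the leaning easel, centred, its back flat against the panel and its label side out, and let go. Then take the scanner from its tray, point its nose roughly square-on at the middle of the label from about 10 cm, hold it steady there for two seconds, and lay it back in the middle of its tray, on its underside. Leave the other boards in their slots and do not disturb the bottle, the tape roll and the parts bin.

Things in the scene. Friction and masses are not known exactly. Their poses are not given: they have to be found in the camera images.
- rack: Fixed black rack, 200 mm (x) by 164 (y); origin under its centre on the bench, z up. Four 7 mm wide slots at x = -75, -25, 25, 75 mm, formed by thin fins 72 high at both ends (|y| 60 to 74), with end walls 74 high. Each holds one upright board (order varies), axes along the rack's, lower edge at 12 mm height, top at 142.
- board: Board to take: green, 140 mm wide (y), 130 tall (z), 4 thick (x), 0.26 kg. Origin mid lower edge; front is -x. Grip its top aluminium bar: full width, 10 thick (x), z = 110 to 130; 40 mm free to the next bar. Only this board has a finned heat sink (64 wide, 40 tall, out to x = -20, centre z = 43) and, above it, a white bar-code label. Back flat.
- label (a point): Middle of the white label (60 mm wide, 30 tall, black bars) on the front of the board: at x = -3, y = 0, z = 86 mm in the board's frame; it faces the board's -x. Axes as the board's.
- board_b: Same board: 140 mm wide (y), 130 tall (z), 4 thick (x), same 10 mm thick bar along the top; origin at the middle of its lower edge, front side -x; stays in its slot. On its front a row of four round capacitors, 12 mm deep.
- board_c: Same board: 140 mm wide (y), 130 tall (z), 4 thick (x), same 10 mm thick bar along the top; origin at the middle of its lower edge, front side -x; stays in its slot. On its front only flat black chips.
- board_d: Same board: 140 mm wide (y), 130 tall (z), 4 thick (x), same 10 mm thick bar along the top; origin at the middle of its lower edge, front side -x; stays in its slot. On its front a long white connector strip near the top (z = 90 to 100 mm), 11 mm deep, and flat chips.
- easel: Fixed grey easel, base 150 mm (x, from -70 to 80) by 170 (y), 10 thick, origin on the bench, z up; its front looks to -x, its panel leans back to +x.
- easel_rest: Leaning part of the easel, tilted back 22 deg. Origin: middle of the corner line of ledge top and panel face, 34 mm above the bench; z up along the panel, -x out to the front, y along the ledge. Panel 150 wide, top at z = 85, 6 thick; ledge x = -34 to 0 at z = 0, front lip 9 mm high, sides open. The board belongs at x = -2, y = 0, z = 0 mm, axes along these.
- tray: Fixed grey tray for the scanner, 184 mm (x) by 100 (y), 10 high, walls 4, floor about 4 thick; origin under its centre on the bench, z up.
- scanner: Bar-code scanner lying in the tray, 0.18 kg, reads along its +x: black bar 34 mm wide (y), 32 high, x = -80 to 35, then grey head 52 wide, 36 high, x = 35 to 80, dark window at its end. Origin at its underside, z up as it lies. It belongs at the tray's centre, axes along the tray's, underside on the tray's floor.
- scanner_nose (a point): Middle of the scanner's window, at x = 80, y = 0, z = 18 mm in the scanner's frame, axes as the scanner's; the beam leaves along +x.
- scanner_grip (a point): Place to grip the scanner across its bar (34 mm in y), at x = -10, y = 0, z = 18 mm in the scanner's frame.
- bottle: Bystander: white round bottle, 56 mm diameter, 150 tall, upright; origin at its underside.
- tape: Bystander: roll of tape lying flat, 90 mm diameter, 24 high; origin at the centre of its underside.
- bin: Bystander: open black parts bin, 100 (x) by 80 (y) by 50 mm high; origin at the centre of its underside.
Things that resemble listed ones, but are neither listed nor needed, are in the scene too. What is shaped like the tray but red or white is not meant.

How it is judged:
By the outcome, as a careful person would: the job done as asked, in the order asked, and still so for the second after the job is handed in, with the robot touching nothing.
It also fails if it takes over 70 s, if anything falls off the work surface, if the arm or the gripper's body presses on something with over 40 N, if the wrist force passes 120 N, or if a joint passes its speed limit or range.

## Robot

A 6-joint arm with a two-finger parallel gripper is mounted at the origin on the work surface. World frame = base frame: x ahead of the robot, y to its left, z up, the work surface at z = 0. Lengths are in m, angles in rad, forces in N, time in s.
With the tool pointing down it reaches from about 0.275 to 0.85 m from the base axis. Payload 5.2 kg.
Tool frame: the origin (TCP) lies midway between the tips of the shut fingers; the grasp point (between the pads) lies env.grasp_offset behind it (env.grasp_offset is the distance from the TCP to the grasp point, in m); y points along the fingers, x is the direction in which the jaws open and shut, and the axes are right-handed (so a half turn about y gives the same grasp; the last joint's range is limited). The gripper opens to 85 mm and grips with 20 to 120 N. Pads are 22 mm wide; open, the fingers measure 114 mm over their backs; the gripper's body (76 mm by 85 mm) begins 54 mm behind the grasp point. The pads swing forward as they close: fully open they stand 13 mm farther back than shut.
Start: joints at [-0.203, 0.259, 1.535, -0, 1.348, -0.203], TCP at [0.55, 0, 0.231] pointing down, gripper open.
Joint ranges: [-3.14, 3.14], [-0.91, 2.08], [0.19, 2.58], [-1.22, 4.36], [0.22, 2.71], [-3.12, 3.12]. Speed limits (rad/s): [2.57, 2.57, 3.14, 3.14, 3.14, 3.14].

## Interface

Orientations are given as a unit quaternion [w, x, y, z].
In Python, from cell import env gives the robot as it stands.
- The arm moves only by the tool step_arm, never from a script. Its argument "motion" is a list of rows, each an object of numbers: "dx", "dy", "dz": the shift along the world's x, y, z in units of 100 mm (1.0 is 100 mm); "wx", "wy", "wz": the turn, a rotation vector about the world's x, y, z in units of pi/4 rad (1.0 is pi/4 rad). A call has 1 to 5 rows; each row is the pose to reach, as a shift and turn from the pose commanded when the call began; what a row does not reach only later rows make up. A row lasts 1/12 s, in which the tool goes at most 41.7 mm and 7.16 degrees, less where a joint would pass 70% of its speed; a pose out of reach is approached as far as the arm can. A call with a number of a shift or a turn outside -1 to 1 is refused whole. A call with a gripper value outside its range is refused whole. "claw" is the gripper command: -1 is shut, 1 is fully open, values between are in proportion, set as the call begins (left out, the last holds). The fingers move at their own pace and stop on an object; the grip force is fixed at half the most. Time passes only in rows, so rows that repeat a pose let the fingers close. It gives the time, the measured TCP pose, the force and the opening at its end, in the units of the state.
- env.read_state(): the state, without advancing time (a new reading comes with each control period).
- env.camera(name): name is "scene" or "side" or "wrist"; returns the picture (400x640x3 uint8, blue, green, red); there is no depth.
- env.get_calibration(name): a dict with "K" (3x3 intrinsics, pixels), "k1" (the pictures are not rectified: a ray, as slopes to the right and down, at radius r is drawn at 1 + k1 r^2 times it, then the intrinsics apply), "R" (3x3) and "t" (3): a world point X has camera coordinates R X + t. Camera axes: x right, y down, z forward; pixel columns grow to the right and rows downward; lengths in m; the calibration is good to about 2 mm. A picture is of the moment at which its call begins: read the wrist's pose just before it. get_calibration takes no time and is no camera call; for the wrist camera it gives the pose at the moment of the call.
- env.sign_off(): hands the job in, once; it reports no verdict.
Trained networks look in the newest picture that a camera, given by its name, has taken for a name from the list of things; names that differ only in an ending like _2 or _b are one class to them, and where a whole thing is asked for, a point or a joint stands for the part that bears it (a point fixed in the world has none). Each returns a list of dicts, best first, with "score" (0 to 1); they miss things now and then, are a little off and sometimes report something else, mostly with a low value. They report only what shows in the picture. A call takes as long as a camera call. They do not tell look-alikes from the thing itself.
- env.search_frame(camera, thing): "bbox" ([left, top, right, bottom] in pixels, round what is visible of it).
- env.spot_point(camera, thing): "at" ([row, column] in pixels: a listed point, or the origin of a listed thing).
The state is a dict: "clock": time; "joint_pos": joint angles; "dq": joint speeds; "joint_efforts": joint torques, N m; "tool_pos": TCP position; "orientation": TCP orientation; "force": force on the tool from outside, world axes, zero at the start; "moment": the same for the moment, N m; "grip_width": finger opening in m.
Only numpy, scipy, OpenCV 4.12 (cv2) and the standard library are available. Lean on these libraries where they do the work, as an engineer would, in place of code of your own. Each camera call takes 0.05 s, during which the arm holds its last target. There are 200 camera calls.

## Working session

There is one attempt and no reset: what is moved stays moved. The work goes in short steps, Python scripts to look and compute and a tool call to move; the robot and the scene stay as the last step left them, time stands still between calls to the robot, and variables do not carry over. Pictures are saved under pics/ and viewed, and the job is handed in when it is done.

Besides the shell and the picture viewer there is one more tool, called after ">>>" as name([rows], argument=value, ...), one row to a line, values as JSON. step_arm: Moves the arm, as the interface text tells. Its arguments: {"type":"object","properties":{"motion":{"type":"array","items":{"type":"object","properties":{"dx":{"type":"number","minimum":-1,"maximum":1},"dy":{"type":"number","minimum":-1,"maximum":1},"dz":{"type":"number","minimum":-1,"maximum":1},"wx":{"type":"number","minimum":-1,"maximum":1},"wy":{"type":"number","minimum":-1,"maximum":1},"wz":{"type":"number","minimum":-1,"maximum":1}}}},"claw":{"type":"number"}},"required":["motion"]}

```bash
mkdir -p pics; ls
cat > h.py <<'E'
import numpy as np, cv2
from cell import env
from scipy.spatial.transform import Rotation as Ro
def cal(n):
    c=env.get_calibration(n); return [np.array(c[k],float) for k in("K","R","t")]+[c["k1"]]
def ray(n,px,c=None):  # px=(u,v)
    K,R,t,k=c or cal(n); d=np.linalg.solve(K,[px[0],px[1],1])[:2]
    s=d.copy()
    for _ in range(20): s=d/(1+k*(s@s))
    o=-R.T@t; w=R.T@np.r_[s,1]; return o,w/np.linalg.norm(w)
def onz(n,px,z,c=None):
    o,w=ray(n,px,c); return o+w*(z-o[2])/w[2]
def proj(n,X,c=None):
    K,R,t,k=c or cal(n); p=np.atleast_2d(X)@R.T+t; s=p[:,:2]/p[:,2:]; s=s*(1+k*(s**2).sum(1))[:,None]
    return s@K[:2,:2].T+K[:2,2]
def tri(obs):
    A=np.zeros((3,3));b=np.zeros(3)
    for n,px in obs:
        o,w=ray(n,px);P=np.eye(3)-np.outer(w,w);A+=P;b+=P@o
    return np.linalg.solve(A,b)
def st():
    s=env.read_state(); print('t',round(s['clock'],2),'p',np.round(s['tool_pos'],4),'q',np.round(s['orientation'],4),'F',np.round(s['force'],1),'w',round(s['grip_width'],4)); return s
E
python3 - <<'E'
from h import *
st(); print(env.grasp_offset)
for n in("scene","side","wrist"):
    cv2.imwrite(f'pics/a_{n}.png',env.camera(n)); K,R,t,k=cal(n); print(n,np.round(-R.T@t,3),np.round(R[2],2),K[0,0],k)
for n in("scene","side"):
  for th in("rack","board","easel","easel_rest","label","tray","scanner","scanner_nose","scanner_grip","bottle","tape","bin"):
    r=env.spot_point(n,th)[:3]
    print(n,th,[(round(x['score'],2),np.round(x['at'][::-1]).tolist(),np.round(onz(n,x['at'][::-1],0.0),3)[:2].tolist()) for x in r])
E
```

```text
pics
t 0.0 p [5.495e-01 1.000e-04 2.305e-01] q [ 7.072e-01 -7.070e-01  6.000e-04  6.000e-04] F [ 0.6  0.4 -0.2] w 0.0855
0.0187
scene [ 1.1   -0.065  0.974] [-0.55 -0.02 -0.84] 400.5674314600793 -0.10276124847302873
side [0.057 0.854 0.84 ] [ 0.37 -0.72 -0.59] 418.055019708344 -0.08341851512037908
wrist [0.55  0.067 0.373] [-0.   -0.26 -0.96] 344.10185739757003 -0.0653910480333464
scene rack [(0.88, [437.0, 234.0], [0.525, 0.248]), (0.37, [345.0, 206.0], [0.444, -0.012])]
scene board [(0.91, [447.0, 234.0], [0.526, 0.276]), (0.9, [458.0, 236.0], [0.529, 0.307]), (0.79, [413.0, 230.0], [0.516, 0.182])]
scene easel [(0.4, [348.0, 204.0], [0.438, -0.004])]
scene easel_rest [(0.83, [269.0, 216.0], [0.489, -0.232])]
scene label [(0.89, [436.0, 213.0], [0.455, 0.253]), (0.16, [408.0, 231.0], [0.52, 0.168])]
scene tray [(0.82, [265.0, 157.0], [0.267, -0.269]), (0.75, [425.0, 230.0], [0.516, 0.215]), (0.68, [174.0, 195.0], [0.427, -0.528])]
scene scanner [(0.77, [350.0, 214.0], [0.47, 0.002])]
scene scanner_nose [(0.69, [345.0, 233.0], [0.535, -0.012]), (0.47, [434.0, 234.0], [0.528, 0.24]),
[... 484 characters left out ...]
asel [(0.98, [346.0, 195.0], [0.507, -0.25])]
side easel_rest [(0.97, [344.0, 188.0], [0.534, -0.287])]
side label [(0.89, [266.0, 256.0], [0.594, 0.134])]
side tray [(0.98, [415.0, 214.0], [0.262, -0.251]), (0.96, [328.0, 239.0], [0.462, -0.013]), (0.89, [195.0, 256.0], [0.778, 0.23])]
side scanner [(0.98, [323.0, 237.0], [0.483, -0.014])]
side scanner_nose [(0.98, [306.0, 223.0], [0.562, -0.052]), (0.74, [341.0, 190.0], [0.537, -0.272])]
side scanner_grip [(0.72, [327.0, 235.0], [0.474, -0.029]), (0.26, [348.0, 196.0], [0.499, -0.247])]
side bottle [(0.61, [268.0, 230.0], [0.652, 0.032])]
side tape [(0.58, [273.0, 198.0], [0.727, -0.123])]
side bin [(0.86, [308.0, 172.0], [0.699, -0.324])]
```

View pics/a_scene.png

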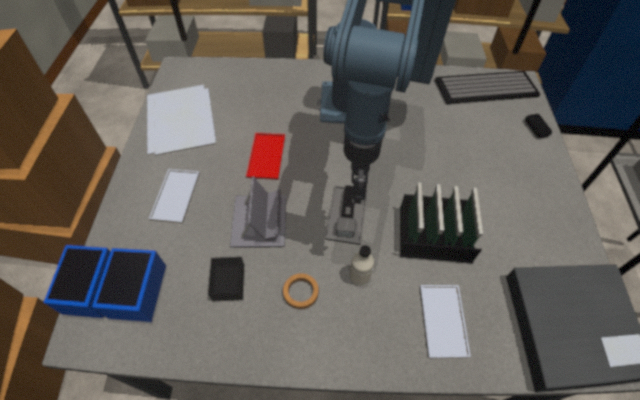

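View pics/a_side.png

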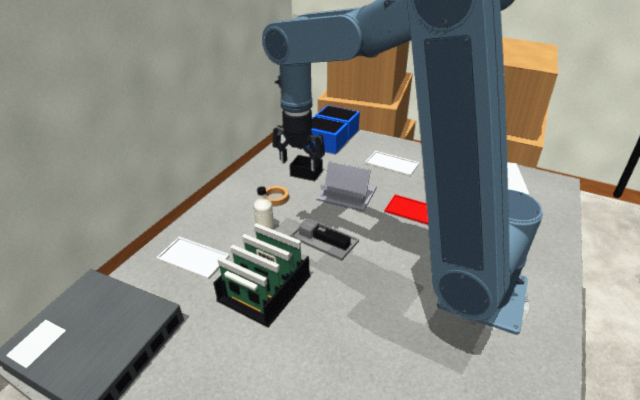

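View pics/a_wrist.png

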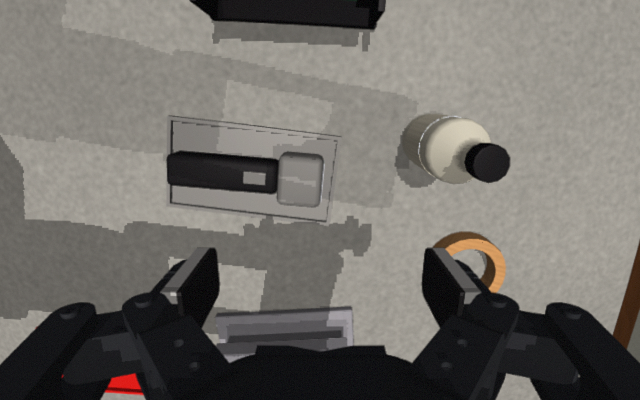

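Run:
```python
import cv2
a=cv2.imread('pics/a_side.png');b=cv2.imread('pics/a_scene.png')
cv2.imwrite('pics/z1.png',cv2.resize(a[210:330,200:360],(800,600),interpolation=cv2.INTER_CUBIC))
cv2.imwrite('pics/z2.png',cv2.resize(a[150:255,290:430],(800,600),interpolation=cv2.INTER_CUBIC))
cv2.imwrite('pics/z3.png',cv2.resize(b[165:270,370:510],(800,600),interpolation=cv2.INTER_CUBIC))
```

```text
(no output)
```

View pics/z1.png

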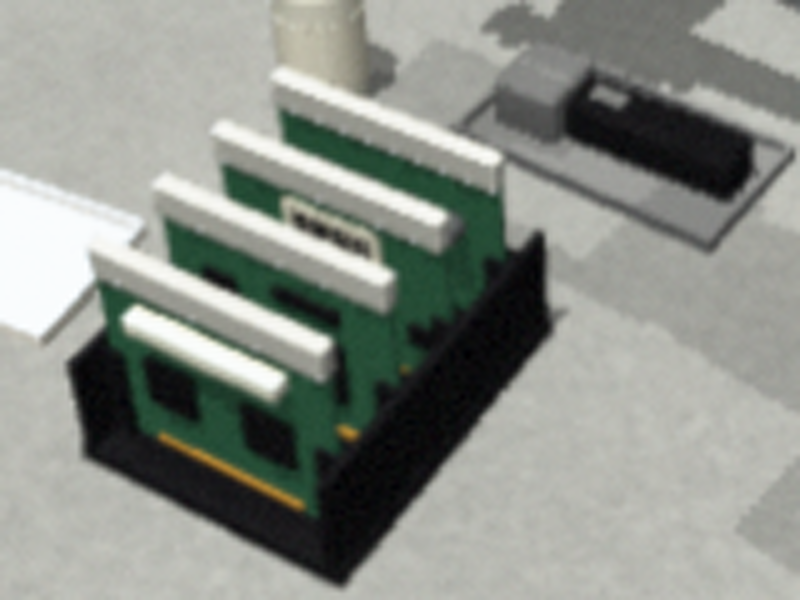

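View pics/z2.png

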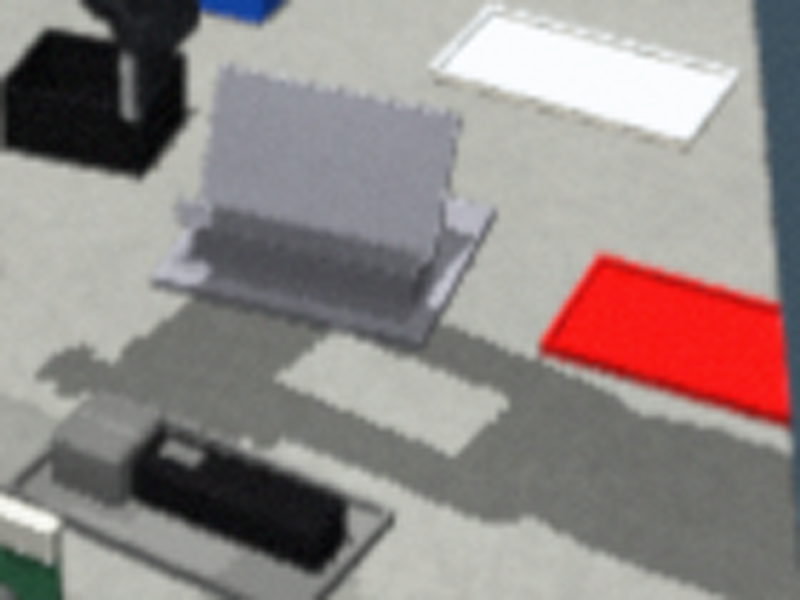

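View pics/z3.png

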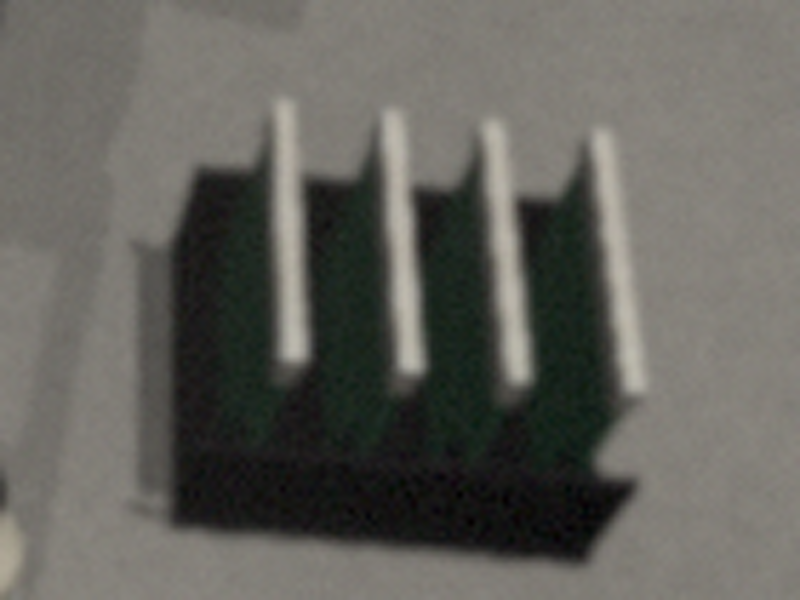

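Run:
```python
from h import *
f=lambda z,o,s:[o[0]+z[0]/s,o[1]+z[1]/s]
for p in [(280,100),(292,358),(390,108),(410,375),(490,120),(516,384),(600,130),(632,392)]: print('bar',np.round(onz('scene',f(p,(370,165),5.714),.142),4))
for p in [(215,125),(455,222)]: print('bar side',np.round(onz('side',f(p,(200,210),5),.142),4))
for p in [(152,280),(420,340),(497,210)]: print('easel base',np.round(onz('side',f(p,(290,150),5.714),.01),4))
for p in [(222,66),(462,115),(208,208),(430,262)]: print('panel top/corner',np.round(onz('side',f(p,(290,150),5.714),.113 if p[1]<150 else .034),4))
for p in [(15,487),(222,590),(393,518)]: print('tray',np.round(onz('side',f(p,(290,150),5.714),.01),4))
for p in[(168,116),(341,136),(327,221),(167,204)]: print('tray w',np.round(onz('wrist',p,.01),4))
for p in[(167,172),(322,178)]: print('scanner ends',np.round(onz('wrist',p,.034),4))
```

```text
bar [0.4556 0.1731 0.142 ]
bar [0.5938 0.1655 0.142 ]
bar [0.4575 0.224  0.142 ]
bar [0.6    0.2156 0.142 ]
bar [0.4618 0.2702 0.142 ]
bar [0.6024 0.2612 0.142 ]
bar [0.4648 0.3214 0.142 ]
bar [0.6042 0.3116 0.142 ]
bar side [0.5971 0.2165 0.142 ]
bar side [0.4513 0.2237 0.142 ]
easel base [ 0.5833 -0.1713  0.01  ]
easel base [ 0.4187 -0.1874  0.01  ]
easel base [ 0.4254 -0.333   0.01  ]
panel top/corner [ 0.5794 -0.2569  0.113 ]
panel top/corner [ 0.4318 -0.2689  0.113 ]
panel top/corner [ 0.5715 -0.2229  0.034 ]
panel top/corner [ 0.431 -0.23   0.034]
tray [0.5633 0.029  0.01  ]
tray [0.4306 0.0515 0.01  ]
tray [ 0.3741 -0.0376  0.01  ]
tray w [0.391  0.0532 0.01  ]
tray w [0.572  0.0316 0.01  ]
tray w [ 0.5578 -0.0626  0.01  ]
tray w [ 0.379  -0.0429  0.01  ]
scanner ends [ 0.3943 -0.0016  0.034 ]
scanner ends [ 0.5521 -0.0081  0.034 ]
```

>>> step_arm([
  {"dx": -0.07,"dy": 0.37,"dz": 0.5,"wz": 0.2},
  {"dx": -0.07,"dy": 0.73,"dz": 0.5,"wz": 0.642},
  {"dx": -0.07,"dy": 0.73,"dz": 0.5,"wz": 0.642},
  {"dx": -0.07,"dy": 0.73,"dz": 0.5,"wz": 0.642},
  {"dx": -0.07,"dy": 0.73,"dz": 0.5,"wz": 0.642},
], claw=-0.1)

```text
$.motion[0]: bad value
```

>>> step_arm([
  {"dx": -0.07,"dy": 0.37,"dz": 0.3,"wz": 0.2},
  {"dx": -0.07,"dy": 0.73,"dz": 0.3,"wz": 0.642},
  {"dx": -0.07,"dy": 0.73,"dz": 0.3,"wz": 0.642},
  {"dx": -0.07,"dy": 0.73,"dz": 0.3,"wz": 0.642},
  {"dx": -0.07,"dy": 0.73,"dz": 0.3,"wz": 0.642},
])

```text
$.motion[0]: bad value
```

>>> step_arm([
  {"dx": -0.07,"dy": 0.37,"dz": 0,"wz": 0.2},
  {"dx": -0.07,"dy": 0.73,"dz": 0,"wz": 0.642},
  {"dx": -0.07,"dy": 0.73,"dz": 0,"wz": 0.642},
  {"dx": -0.07,"dy": 0.73,"dz": 0,"wz": 0.642},
  {"dx": -0.07,"dy": 0.73,"dz": 0,"wz": 0.642},
])

```text
$.motion[0]: bad value
```

Run:
```python
from h import *
s=st(); print(np.round(s['joint_pos'],2))
c=cal('wrist'); im=env.camera('wrist'); cv2.imwrite('pics/b.png',im)
for th in('board','rack','label'):
  for x in env.spot_point('wrist',th)[:4]: print(th,round(x['score'],2),np.round(x['at'][::-1]))
e=[[0.457,.224,.142],[.599,.2156,.142]]; print(np.round(proj('wrist',e)))
```

```text
t 1.35 p [0.55   0.     0.2313] q [ 0.7071 -0.7071  0.      0.    ] F [0.1 0.4 0.3] w 0.0853
[-0.2   0.26  1.54  0.    1.35 -0.2 ]
board 0.56 [422. 136.]
[[ 162. -165.]
 [ 404. -155.]]
```

View pics/b.png

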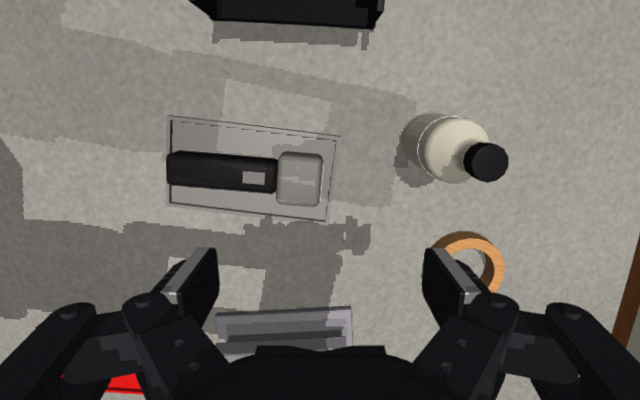

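>>> step_arm([
  {"dx": -0.07,"dy": 0.37,"dz": 0.5,"wx": 0,"wy": 0,"wz": 0.2},
  {"dx": -0.07,"dy": 0.73,"dz": 0.5,"wx": 0,"wy": 0,"wz": 0.642},
  {"dx": -0.07,"dy": 0.73,"dz": 0.5,"wx": 0,"wy": 0,"wz": 0.642},
  {"dx": -0.07,"dy": 0.73,"dz": 0.5,"wx": 0,"wy": 0,"wz": 0.642},
  {"dx": -0.07,"dy": 0.73,"dz": 0.5,"wx": 0,"wy": 0,"wz": 0.642},
], claw=-0.1)

```text
clock: 1.97
tool_pos: [0.5431, 0.074, 0.282]
orientation: [-0.684, 0.684, 0.179, -0.178]
force: [-0.1, 0.0, -0.6]
grip_width: 0.0384
```

>>> step_arm([
  {"dx": -0.07,"dy": 0.37,"dz": 0.3,"wx": 0,"wy": 0,"wz": 0.2},
  {"dx": -0.07,"dy": 0.73,"dz": 0.3,"wx": 0,"wy": 0,"wz": 0.642},
  {"dx": -0.07,"dy": 0.73,"dz": 0.3,"wx": 0,"wy": 0,"wz": 0.642},
  {"dx": -0.07,"dy": 0.73,"dz": 0.3,"wx": 0,"wy": 0,"wz": 0.642},
  {"dx": -0.07,"dy": 0.73,"dz": 0.3,"wx": 0,"wy": 0,"wz": 0.642},
])

```text
clock: 2.38
tool_pos: [0.5359, 0.1464, 0.3111]
orientation: [-0.619, 0.619, 0.342, -0.342]
force: [0.4, -0.4, -0.8]
grip_width: 0.0383
```

>>> step_arm([
  {"dx": -0.07,"dy": 0.37,"dz": 0,"wx": 0,"wy": 0,"wz": 0.2},
  {"dx": -0.07,"dy": 0.73,"dz": 0,"wx": 0,"wy": 0,"wz": 0.642},
  {"dx": -0.07,"dy": 0.73,"dz": 0,"wx": 0,"wy": 0,"wz": 0.642},
  {"dx": -0.07,"dy": 0.73,"dz": 0,"wx": 0,"wy": 0,"wz": 0.642},
  {"dx": -0.07,"dy": 0.73,"dz": 0,"wx": 0,"wy": 0,"wz": 0.642},
])

```text
clock: 2.8
tool_pos: [0.529, 0.2189, 0.3107]
orientation: [0.515, -0.515, -0.485, 0.485]
force: [-0.8, -0.3, -0.3]
grip_width: 0.039
```

Run:
```python
from h import *
s=st(); print(np.round(s['joint_pos'],2))
im=env.camera('wrist'); cv2.imwrite('pics/c.png',im)
for th in('board','label'):
  for x in env.spot_point('wrist',th)[:4]: print(th,round(x['score'],2),np.round(x['at'][::-1]))
e=[[0.457,.224,.142],[.599,.2156,.142]]; print(np.round(proj('wrist',e)))
```

```text
t 2.8 p [0.529  0.2189 0.3107] q [ 0.5148 -0.5145 -0.4845  0.4852] F [-0.8 -0.3 -0.3] w 0.039
[ 0.2   0.26  1.34 -0.    1.54 -1.31]
board 0.87 [318. 155.]
board 0.83 [397. 150.]
board 0.66 [358. 156.]
board 0.58 [280. 149.]
label 0.87 [324. 163.]
[[321.  95.]
 [322. 246.]]
```

View pics/c.png

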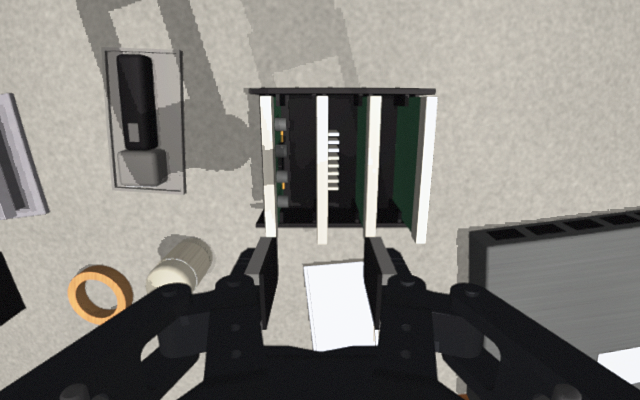

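>>> step_arm([
  {"dx": -0.01,"dy": 0.01,"dz": -0.3,"wx": 0,"wy": 0,"wz": 0},
  {"dx": -0.01,"dy": 0.01,"dz": -0.6,"wx": 0,"wy": 0,"wz": 0},
  {"dx": -0.01,"dy": 0.01,"dz": -0.9,"wx": 0,"wy": 0,"wz": 0},
  {"dx": -0.01,"dy": 0.01,"dz": -1.0,"wx": 0,"wy": 0,"wz": 0},
])

```text
clock: 3.28
tool_pos: [0.5257, 0.2187, 0.2069]
orientation: [0.517, -0.514, -0.482, 0.486]
force: [-1.1, -0.3, -1.1]
grip_width: 0.0383
```

Run:
```python
from h import *
s=st()
im=env.camera('wrist'); cv2.imwrite('pics/d.png',im)
e=[[0.457,.224,.142],[.599,.2156,.142]]; print(np.round(proj('wrist',e)))
```

```text
t 3.28 p [0.5257 0.2187 0.2069] q [ 0.5171 -0.5144 -0.4816  0.4859] F [-1.1 -0.3 -1.1] w 0.0383
[[322.  98.]
 [322. 313.]]
```

View pics/d.png

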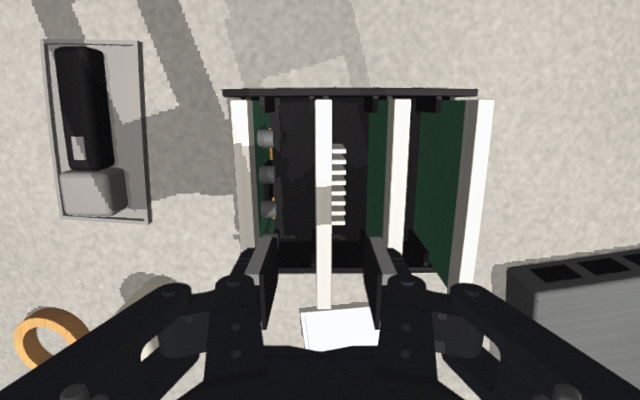

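>>> step_arm([
  {"dx": 0,"dy": 0,"dz": -0.25,"wx": 0,"wy": 0,"wz": 0},
  {"dx": 0,"dy": 0,"dz": -0.5,"wx": 0,"wy": 0,"wz": 0},
  {"dx": 0,"dy": 0,"dz": -0.75,"wx": 0,"wy": 0,"wz": 0},
  {"dx": 0,"dy": 0,"dz": -0.93,"wx": 0,"wy": 0,"wz": 0},
  {"dx": 0,"dy": 0,"dz": -0.93,"wx": 0,"wy": 0,"wz": 0},
])

```text
clock: 3.75
tool_pos: [0.5266, 0.2192, 0.116]
orientation: [0.516, -0.514, -0.483, 0.486]
force: [-1.1, 0.7, -0.6]
grip_width: 0.0381
```

>>> step_arm([
  {"dx": 0,"dy": 0,"dz": 0,"wx": 0,"wy": 0,"wz": 0},
  {"dx": 0,"dy": 0,"dz": 0,"wx": 0,"wy": 0,"wz": 0},
  {"dx": 0,"dy": 0,"dz": 0,"wx": 0,"wy": 0,"wz": 0},
  {"dx": 0,"dy": 0,"dz": 0,"wx": 0,"wy": 0,"wz": 0},
  {"dx": 0,"dy": 0,"dz": 0,"wx": 0,"wy": 0,"wz": 0},
], claw=-1)

```text
clock: 4.17
tool_pos: [0.5297, 0.2197, 0.1208]
orientation: [-0.513, 0.516, 0.486, -0.484]
force: [0.2, -2.4, 6.6]
grip_width: 0.0087
```

>>> step_arm([
  {"dx": 0,"dy": 0,"dz": 0,"wx": 0,"wy": 0,"wz": 0},
  {"dx": 0,"dy": 0,"dz": 0,"wx": 0,"wy": 0,"wz": 0},
])

```text
clock: 4.33
tool_pos: [0.5297, 0.2197, 0.1208]
orientation: [-0.513, 0.516, 0.486, -0.484]
force: [0.0, -2.4, 6.2]
grip_width: 0.0086
```

>>> step_arm([
  {"dx": 0,"dy": 0,"dz": 0.08,"wx": 0,"wy": 0,"wz": 0},
  {"dx": 0,"dy": 0,"dz": 0.2,"wx": 0,"wy": 0,"wz": 0},
  {"dx": 0,"dy": 0,"dz": 0.35,"wx": 0,"wy": 0,"wz": 0},
  {"dx": 0,"dy": 0,"dz": 0.5,"wx": 0,"wy": 0,"wz": 0},
  {"dx": 0,"dy": 0,"dz": 0.65,"wx": 0,"wy": 0,"wz": 0},
])

```text
clock: 4.75
tool_pos: [0.5274, 0.2201, 0.1842]
orientation: [0.515, -0.514, -0.485, 0.485]
force: [0.4, 0.7, -3.0]
grip_width: 0.0085
```

>>> step_arm([
  {"dx": 0,"dy": 0,"dz": 0.15,"wx": 0,"wy": 0,"wz": 0},
  {"dx": 0,"dy": 0,"dz": 0.35,"wx": 0,"wy": 0,"wz": 0},
  {"dx": 0,"dy": 0,"dz": 0.55,"wx": 0,"wy": 0,"wz": 0},
  {"dx": 0,"dy": 0,"dz": 0.75,"wx": 0,"wy": 0,"wz": 0},
  {"dx": 0,"dy": 0,"dz": 0.95,"wx": 0,"wy": 0,"wz": 0},
])

```text
clock: 5.17
tool_pos: [0.5273, 0.2204, 0.2797]
orientation: [0.515, -0.514, -0.485, 0.485]
force: [0.7, 1.0, -3.6]
grip_width: 0.0087
```

>>> step_arm([
  {"dx": 0,"dy": 0,"dz": 0.15,"wx": 0,"wy": 0,"wz": 0},
  {"dx": 0,"dy": 0,"dz": 0.3,"wx": 0,"wy": 0,"wz": 0},
  {"dx": 0,"dy": 0,"dz": 0.4,"wx": 0,"wy": 0,"wz": 0},
  {"dx": 0,"dy": 0,"dz": 0.4,"wx": 0,"wy": 0,"wz": 0},
])

```text
clock: 5.5
tool_pos: [0.5286, 0.2205, 0.3211]
orientation: [-0.514, 0.515, 0.487, -0.484]
force: [0.6, 0.4, -4.1]
grip_width: 0.0087
```

Run:
```python
from h import *
s=st()
for n in('side','scene'):
    im=env.camera(n); cv2.imwrite(f'pics/e_{n}.png',im)
print(np.round(proj('side',[[.4315,-.230,.034],[.5715,-.2229,.034]])))
```

```text
t 5.5 p [0.5286 0.2205 0.3211] q [-0.5136  0.5149  0.4867 -0.4839] F [ 0.6  0.4 -4.1] w 0.0087
[[365. 196.]
 [326. 186.]]
```

View pics/e_side.png

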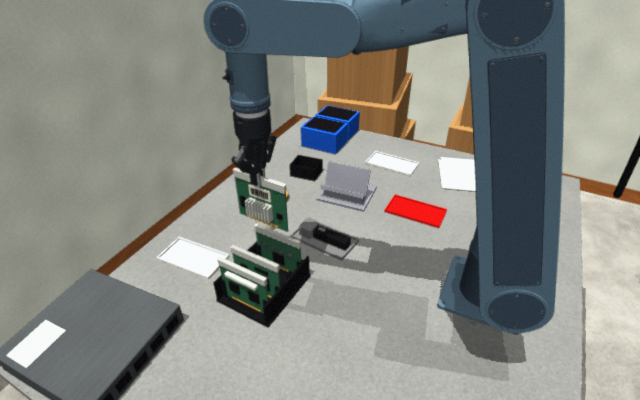

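View pics/e_scene.png

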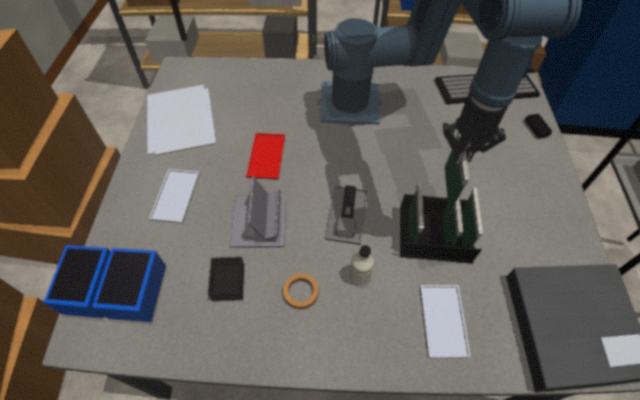

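Run:
```python
import cv2
a=cv2.imread('pics/e_side.png');b=cv2.imread('pics/e_scene.png')
cv2.imwrite('pics/f1.png',cv2.resize(a[155:215,310:390],(800,600),interpolation=cv2.INTER_CUBIC))
cv2.imwrite('pics/f2.png',cv2.resize(b[170:254,215:295],(762,800),interpolation=cv2.INTER_CUBIC)[:600] if 0 else cv2.resize(b[174:252,212:316],(800,600),interpolation=cv2.INTER_CUBIC))
```

```text
(no output)
```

View pics/f1.png

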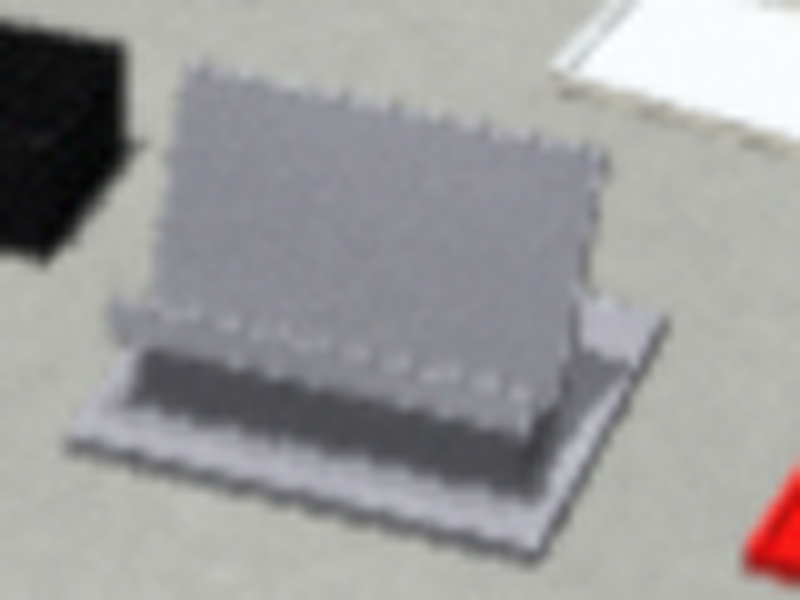

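View pics/f2.png

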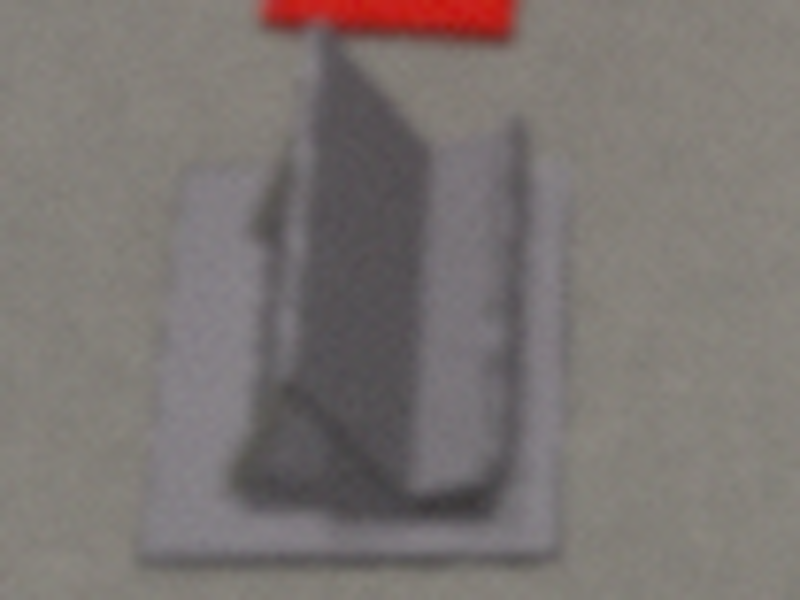

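```bash
cat > fit.py <<'E'
from h import *
from scipy.optimize import least_squares
A=lambda p:(310+p[0]/10-.05,155+p[1]/10-.05)
B=lambda p:(212+p[0]/7.692-.05,174+p[1]/7.692-.05)
rest=[('scene',B((430,150)),(0,-.075,0)),('scene',B((410,492)),(0,.075,0)),('scene',B((326,35)),(0,-.075,.085)),('scene',B((294,385)),(0,.075,.085)),
('side',A((185,65)),(0,.075,.085)),('side',A((607,148)),(0,-.075,.085))]
base=[('scene',B((188,165)),(.08,-.085,.01)),('scene',B((570,165)),(-.07,-.085,.01)),('scene',B((555,550)),(-.07,.085,.01)),('scene',B((145,553)),(.08,.085,.01)),
('side',A((70,440)),(-.07,.085,.01)),('side',A((535,555)),(-.07,-.085,.01)),('side',A((667,318)),(.08,-.085,.01))]
C={n:cal(n) for n in('scene','side')}
def f(v):
    x,y,w,ox=v; r=[]
    Rz=Ro.from_euler('z',w); Rr=Rz*Ro.from_euler('y',22,degrees=True); o=np.array([x,y,0])
    for n,p,q in rest: r.append(proj(n,o+[0,0,.034]+Rr.apply(q),C[n])[0]-p)
    for n,p,q in base: r.append(proj(n,o+Rz.apply(np.add(q,[ox,0,0])),C[n])[0]-p)
    return np.array(r).ravel()
s=least_squares(f,[.5,-.227,-1.48,0],loss='soft_l1')
print(s.x,np.degrees(s.x[2]));print(np.round(f(s.x).reshape(-1,2),1).tolist())
E
python3 fit.py
```

```text
[ 0.50659194 -0.2318356  -1.5066526   0.01866473] -86.32483497654171
[[0.5, -0.6], [0.3, 0.3], [-0.5, -2.3], [-0.5, -0.9], [-0.4, -0.4], [-0.4, 0.3], [-0.3, -0.1], [0.6, -0.8], [1.0, 0.1], [-0.5, 0.3], [-1.1, -0.9], [-0.0, -0.7], [-0.1, -0.6]]
```

Run:
```python
from h import *
w=-1.5067; G=Ro.from_euler('z',w)*Ro.from_euler('y',22,degrees=True)
N=Ro.from_euler('z',-np.pi/2-np.radians(3.33))
s=st(); q=s['orientation']; T=Ro.from_quat([q[1],q[2],q[3],q[0]])
print((G*N.inv()).as_rotvec()/(np.pi/4)/4)
print(np.round(T.as_matrix(),3))
```

```text
t 5.6 p [0.5278 0.2202 0.3181] q [ 0.5144 -0.5142 -0.4853  0.4853] F [-0.2 -0.6 -3.2] w 0.0088
[0.12229702 0.00036548 0.03842311]
[[ 0.058 -0.    -0.998]
 [ 0.998  0.     0.058]
 [ 0.    -1.     0.   ]]
```

>>> step_arm([
  {"dx": 0,"dy": -0.1,"dz": 0,"wx": 0,"wy": 0,"wz": 0},
  {"dx": 0,"dy": -0.3,"dz": 0,"wx": 0,"wy": 0,"wz": 0},
  {"dx": 0,"dy": -0.5,"dz": 0,"wx": 0,"wy": 0,"wz": 0},
  {"dx": 0,"dy": -0.75,"dz": 0,"wx": 0,"wy": 0,"wz": 0},
  {"dx": 0,"dy": -1.0,"dz": 0,"wx": 0,"wy": 0,"wz": 0},
])

```text
clock: 6.02
tool_pos: [0.5272, 0.1187, 0.3168]
orientation: [0.515, -0.514, -0.485, 0.486]
force: [0.6, 1.0, -3.2]
grip_width: 0.0088
```

>>> step_arm([
  {"dx": -0.01,"dy": -0.2,"dz": 0,"wx": 0.02,"wy": 0,"wz": 0.008},
  {"dx": -0.02,"dy": -0.4,"dz": 0,"wx": 0.045,"wy": 0,"wz": 0.015},
  {"dx": -0.03,"dy": -0.6,"dz": 0,"wx": 0.07,"wy": 0,"wz": 0.023},
  {"dx": -0.04,"dy": -0.8,"dz": 0,"wx": 0.1,"wy": 0,"wz": 0.03},
  {"dx": -0.05,"dy": -1.0,"dz": 0,"wx": 0.122,"wy": 0,"wz": 0.0384},
])

```text
clock: 6.43
tool_pos: [0.522, 0.0184, 0.317]
orientation: [0.532, -0.481, -0.515, 0.469]
force: [-0.4, 0.4, -2.6]
grip_width: 0.0088
```

>>> step_arm([
  {"dx": -0.01,"dy": -0.2,"dz": 0,"wx": 0.02,"wy": 0,"wz": 0.008},
  {"dx": -0.02,"dy": -0.4,"dz": 0,"wx": 0.045,"wy": 0,"wz": 0.015},
  {"dx": -0.03,"dy": -0.6,"dz": 0,"wx": 0.07,"wy": 0,"wz": 0.023},
  {"dx": -0.04,"dy": -0.8,"dz": 0,"wx": 0.1,"wy": 0,"wz": 0.03},
  {"dx": -0.05,"dy": -1.0,"dz": 0,"wx": 0.122,"wy": 0,"wz": 0.0384},
])

```text
clock: 6.85
tool_pos: [0.517, -0.0815, 0.3171]
orientation: [0.547, -0.447, -0.544, 0.452]
force: [1.7, 0.2, -2.5]
grip_width: 0.0085
```

>>> step_arm([
  {"dx": -0.01,"dy": -0.2,"dz": -0.1,"wx": 0.02,"wy": 0,"wz": 0.008},
  {"dx": -0.02,"dy": -0.4,"dz": -0.2,"wx": 0.045,"wy": 0,"wz": 0.015},
  {"dx": -0.03,"dy": -0.6,"dz": -0.3,"wx": 0.07,"wy": 0,"wz": 0.023},
  {"dx": -0.04,"dy": -0.8,"dz": -0.4,"wx": 0.1,"wy": 0,"wz": 0.03},
  {"dx": -0.05,"dy": -1.0,"dz": -0.5,"wx": 0.122,"wy": 0,"wz": 0.0384},
])

```text
clock: 7.27
tool_pos: [0.5119, -0.1815, 0.2666]
orientation: [-0.561, 0.412, 0.572, -0.433]
force: [0.2, -0.5, -3.4]
grip_width: 0.0087
```

>>> step_arm([
  {"dx": -0.01,"dy": -0.25,"dz": -0.15,"wx": 0.02,"wy": 0,"wz": 0.008},
  {"dx": -0.02,"dy": -0.5,"dz": -0.3,"wx": 0.045,"wy": 0,"wz": 0.015},
  {"dx": -0.03,"dy": -0.75,"dz": -0.45,"wx": 0.07,"wy": 0,"wz": 0.023},
  {"dx": -0.03,"dy": -0.92,"dz": -0.6,"wx": 0.1,"wy": 0,"wz": 0.03},
  {"dx": -0.03,"dy": -1.0,"dz": -0.7,"wx": 0.122,"wy": 0,"wz": 0.0384},
])

```text
clock: 7.68
tool_pos: [0.5084, -0.2827, 0.1951]
orientation: [-0.575, 0.377, 0.598, -0.413]
force: [0.4, 0.3, -3.9]
grip_width: 0.0092
```

Run:
```python
from h import *
s=st()
for n in('side','scene','wrist'):
    im=env.camera(n); cv2.imwrite(f'pics/g_{n}.png',im)
a=cv2.imread('pics/g_side.png');b=cv2.imread('pics/g_scene.png')
cv2.imwrite('pics/g1.png',cv2.resize(a[125:215,290:410],(800,600),interpolation=cv2.INTER_CUBIC))
cv2.imwrite('pics/g2.png',cv2.resize(b[150:255,200:340],(800,600),interpolation=cv2.INTER_CUBIC))
s=st()
```

```text
t 7.68 p [ 0.5084 -0.2827  0.1951] q [-0.5745  0.3766  0.5979 -0.4131] F [ 0.4  0.3 -3.9] w 0.0092
t 7.83 p [ 0.5091 -0.2799  0.1966] q [-0.5745  0.376   0.5982 -0.4131] F [-0.5  0.4 -2.4] w 0.0089
```

View pics/g1.png

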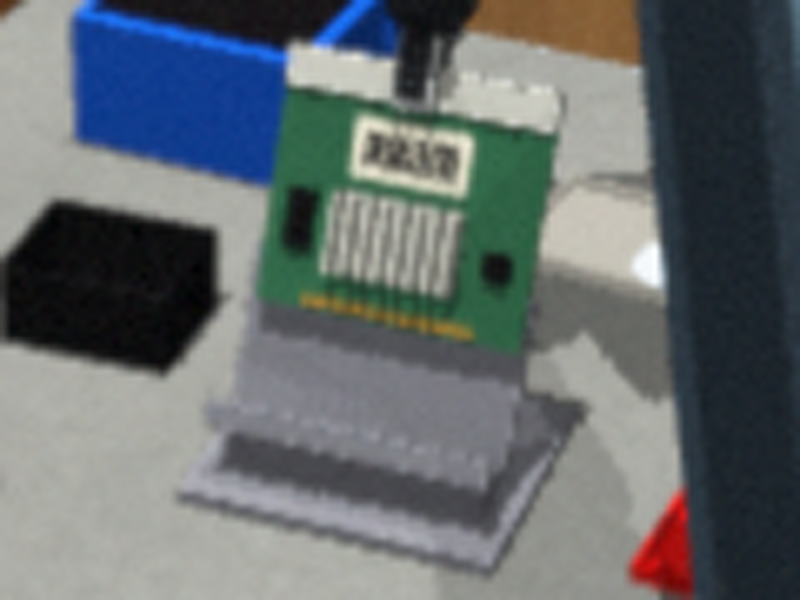

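View pics/g2.png

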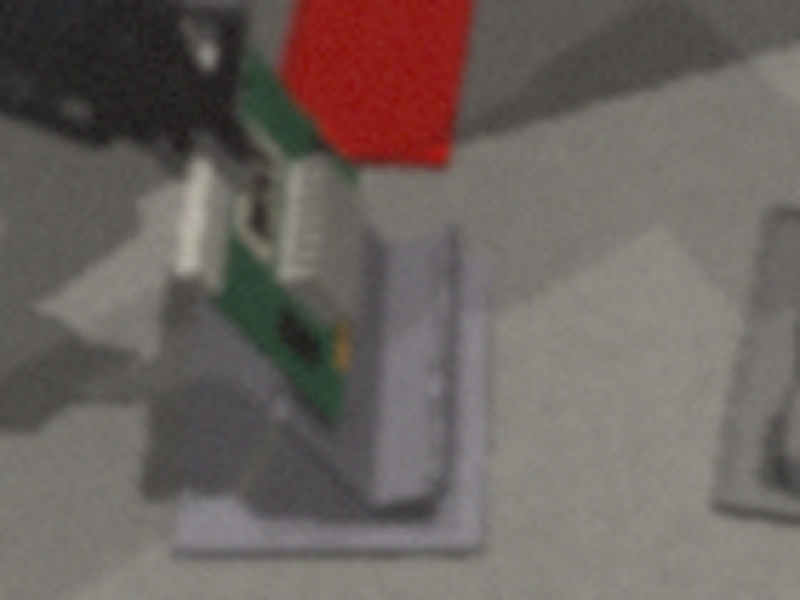

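View pics/g_wrist.png

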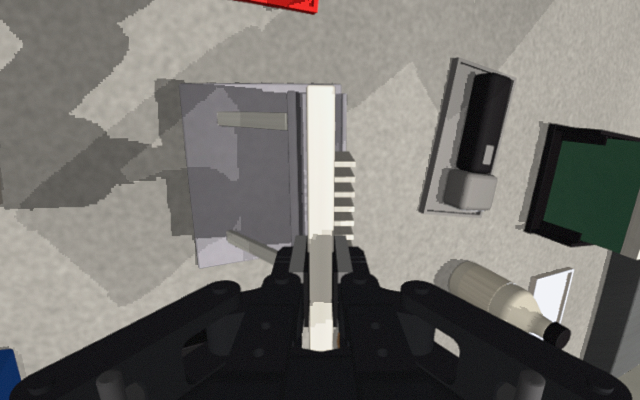

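Run:
```python
from h import *
o=np.array([.5066,-.2318,.034]);Rr=Ro.from_euler('z',-1.5067)*Ro.from_euler('y',22,degrees=True)
P=[(0,-.075,.085),(0,.075,.085),(.006,-.075,.085),(.006,.075,.085)]
for n in('wrist','side','scene'): print(n,np.round(proj(n,o+Rr.apply(P)),1).tolist())
# predicted board corners with TCP measured
s=st();t=s['tool_pos']
q=s['orientation']; T=Ro.from_quat([q[1],q[2],q[3],q[0]]);Bd=T*Ro.from_matrix(np.array([[-1,0,0],[0,0,-1],[0,-1,0]]).T)
print(np.round((Rr.inv()*Bd).as_rotvec(degrees=True),2))
for off in(.106,.109):
  org=t-Bd.apply([0,0,off]); print('board in rest',np.round(Rr.inv().apply(org-o),4))
  Q=[(0,-.07,0),(0,.07,0),(-.005,-.07,.13),(.005,-.07,.13),(-.005,.07,.13)]
  for n in('wrist','side','scene'): print(n,np.round(proj(n,org+Bd.apply(Q)),1).tolist())
im=cv2.imread('pics/g_wrist.png'); cv2.imwrite('pics/h.png',cv2.resize(im[70:280,150:430],(800,600),interpolation=cv2.INTER_CUBIC))
```

```text
wrist [[294.2, 88.8], [298.8, 299.0], [284.8, 88.9], [290.7, 299.0]]
side [[370.2, 170.1], [328.0, 161.1], [370.7, 169.9], [328.6, 160.9]]
scene [[253.9, 176.2], [249.6, 223.1], [251.9, 176.7], [247.6, 223.6]]
t 7.83 p [ 0.5091 -0.2799  0.1966] q [-0.5745  0.376   0.5982 -0.4131] F [-0.5  0.4 -2.4] w 0.0089
[-0.04  0.13 -0.13]
board in rest [-0.0165 -0.0007  0.0629]
wrist [[320.5, 96.3], [320.5, 277.5], [336.2, 90.7], [305.9, 90.7], [332.0, 419.0]]
side [[366.5, 177.1], [326.9, 168.4], [373.1, 137.9], [373.9, 137.7], [332.3, 130.2]]
scene [[263.0, 180.5], [259.7, 224.1], [240.0, 151.0], [236.6, 152.1], [234.3, 196.8]]
board in rest [-0.0165 -0.0007  0.0599]
wrist [[320.5, 96.3], [320.5, 275.7], [335.8, 91.0], [306.2, 91.0], [331.8, 413.4]]
side [[366.3, 177.9], [326.8, 169.2], [372.9, 138.8], [373.7, 138.6], [332.2, 131.1]]
scene [[263.5, 181.1], [260.3, 224.6], [240.6, 151.8], [237.2, 152.8], [235.0, 197.5]]
```

View pics/h.png

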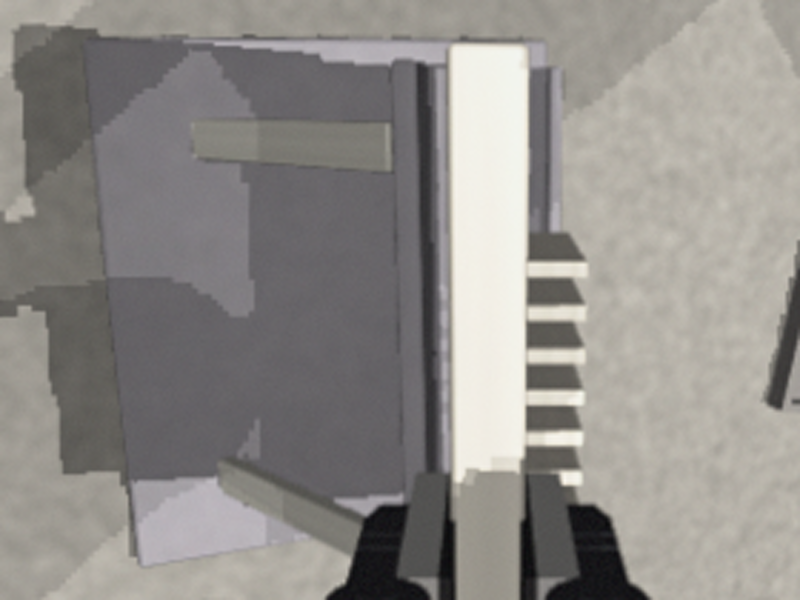

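>>> step_arm([
  {"dx": 0.01,"dy": 0.03,"dz": -0.1,"wx": 0,"wy": 0,"wz": 0},
  {"dx": 0.02,"dy": 0.07,"dz": -0.25,"wx": 0,"wy": 0,"wz": 0},
  {"dx": 0.03,"dy": 0.11,"dz": -0.4,"wx": 0,"wy": 0,"wz": 0},
  {"dx": 0.04,"dy": 0.15,"dz": -0.52,"wx": 0,"wy": 0,"wz": 0},
  {"dx": 0.04,"dy": 0.156,"dz": -0.54,"wx": 0,"wy": 0,"wz": 0},
])

```text
clock: 8.25
tool_pos: [0.5137, -0.2611, 0.1432]
orientation: [-0.573, 0.375, 0.599, -0.414]
force: [-0.7, 0.9, -3.8]
grip_width: 0.0087
```

```bash
cat > look.py <<'E'
import sys
from h import *
t=sys.argv[1]; s=st()
Z={'side':(125,215,290,410),'scene':(150,255,200,340),'wrist':(70,280,150,430)}
for n in Z:
    im=env.camera(n); cv2.imwrite(f'pics/{t}_{n}_full.png',im); a=Z[n]
    cv2.imwrite(f'pics/{t}_{n}.png',cv2.resize(im[a[0]:a[1],a[2]:a[3]],(800,600),interpolation=cv2.INTER_CUBIC))
s=st()
o=np.array([.5066,-.2318,.034]);Rr=Ro.from_euler('z',-1.5067)*Ro.from_euler('y',22,degrees=True)
q=s['orientation']; T=Ro.from_quat([q[1],q[2],q[3],q[0]]);Bd=T*Ro.from_matrix(np.array([[-1,0,0],[0,0,-1],[0,-1,0]]).T)
print('in rest',np.round(Rr.inv().apply(s['tool_pos']-Bd.apply([0,0,.107])-o),4),'F rest',np.round(Rr.inv().apply(s['force']),1))
E
python3 look.py i
```

```text
t 8.25 p [ 0.5137 -0.2611  0.1432] q [-0.5731  0.3754  0.5991 -0.4144] F [-0.7  0.9 -3.8] w 0.0087
t 8.4 p [ 0.5145 -0.2635  0.1454] q [-0.5719  0.3771  0.5991 -0.4145] F [-0.2 -0.2 -3.7] w 0.0087
in rest [-0.0117  0.0061  0.0084] F rest [ 1.5 -0.2 -3.4]
```

View pics/i_side.png

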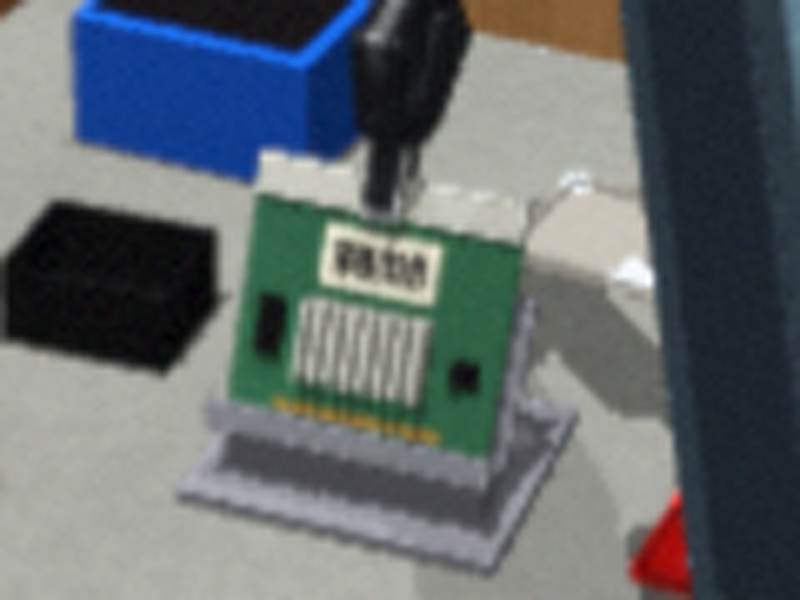

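View pics/i_scene.png

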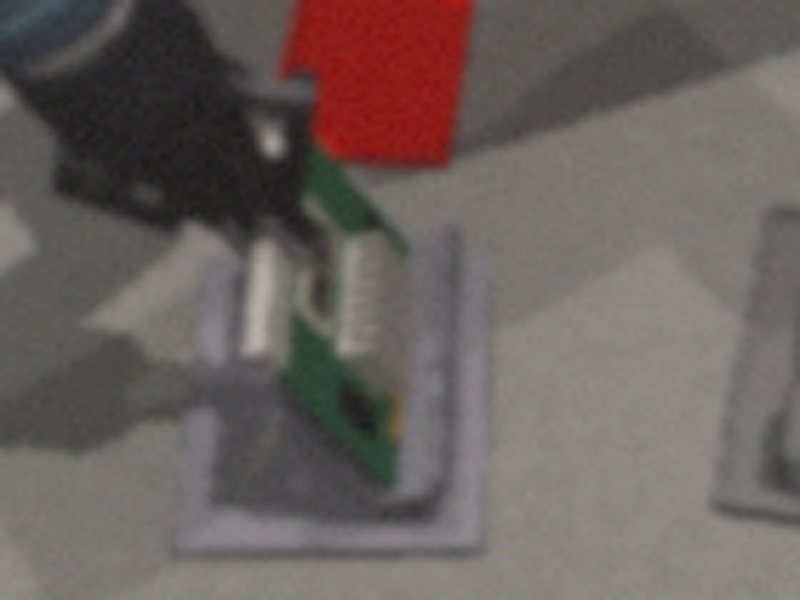

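View pics/i_wrist.png

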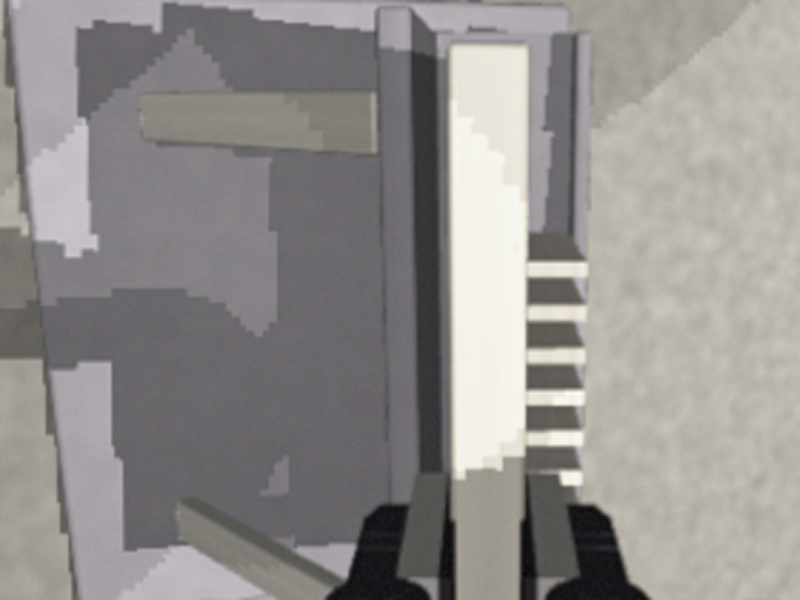

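Run:
```python
from h import *
o=np.array([.5066,-.2318,.034]);Rr=Ro.from_euler('z',-1.5067)*Ro.from_euler('y',22,degrees=True)
s=st();q=s['orientation']; T=Ro.from_quat([q[1],q[2],q[3],q[0]]);Bd=T*Ro.from_matrix(np.array([[-1,0,0],[0,0,-1],[0,-1,0]]).T)
org=s['tool_pos']-Bd.apply([0,0,.107])
def hit(px,o,R,z):
    c,w=ray('wrist',px); c=R.inv().apply(c-o); w=R.inv().apply(w); return c+w*(z-c[2])/w[2]
W=lambda p:(150+p[0]/2.857,70+p[1]/2.857)
for p in[(378,8),(412,8),(390,500),(418,500)]: print('panel top in rest',np.round(hit(W(p),o,Rr,.085),4))
for p in[(449,43),(528,43),(455,470),(526,470)]: print('bar',np.round(hit(W(p),org,Bd,.13),4))
for p in[(577,33),(590,33)]: print('lip',np.round(hit(W(p),o,Rr,.009),4))
for d in(0,.01): print('sens',np.round(proj('wrist',o+Rr.apply([[0,-.075+d,.085]])),1))
print('wrist cam in board frame', np.round(Bd.inv().apply(ray('wrist',(320,200))[0]-org),3))
```

```text
t 8.4 p [ 0.5145 -0.2635  0.1454] q [-0.5719  0.3771  0.5991 -0.4145] F [-0.2 -0.2 -3.7] w 0.0087
panel top in rest [ 0.0066 -0.0739  0.085 ]
panel top in rest [ 0.001  -0.0739  0.085 ]
panel top in rest [0.0067 0.0147 0.085 ]
panel top in rest [0.0014 0.0147 0.085 ]
bar [ 0.0046 -0.0719  0.13  ]
bar [-0.0046 -0.0719  0.13  ]
bar [ 0.0044 -0.0189  0.13  ]
bar [-0.0049 -0.0189  0.13  ]
lip [-0.0332 -0.0739  0.009 ]
lip [-0.0364 -0.0739  0.009 ]
sens [[296.2  70.4]]
sens [[296.5  92.1]]
wrist cam in board frame [ 0.    -0.067  0.249]
```

>>> step_arm([
  {"dx": -0.01,"dy": -0.02,"dz": -0.02,"wx": 0,"wy": 0,"wz": 0},
  {"dx": -0.015,"dy": -0.04,"dz": -0.04,"wx": 0,"wy": 0,"wz": 0},
  {"dx": -0.02,"dy": -0.06,"dz": -0.07,"wx": 0,"wy": 0,"wz": 0},
  {"dx": -0.023,"dy": -0.07,"dz": -0.08,"wx": 0,"wy": 0,"wz": 0},
  {"dx": -0.023,"dy": -0.07,"dz": -0.08,"wx": 0,"wy": 0,"wz": 0},
])

```text
clock: 8.82
tool_pos: [0.5116, -0.2709, 0.1364]
orientation: [-0.573, 0.377, 0.599, -0.413]
force: [-0.1, 3.2, -0.8]
grip_width: 0.0086
```

```bash
python3 look.py j
```

```text
t 8.82 p [ 0.5116 -0.2709  0.1364] q [-0.5732  0.3766  0.599  -0.4132] F [-0.1  3.2 -0.8] w 0.0086
t 8.97 p [ 0.5117 -0.2709  0.1364] q [-0.5731  0.3767  0.5989 -0.4136] F [-0.4  3.8 -0.4] w 0.0087
in rest [-0.0019  0.0027  0.0027] F rest [-3.4 -0.2 -1.8]
```

View pics/j_wrist.png

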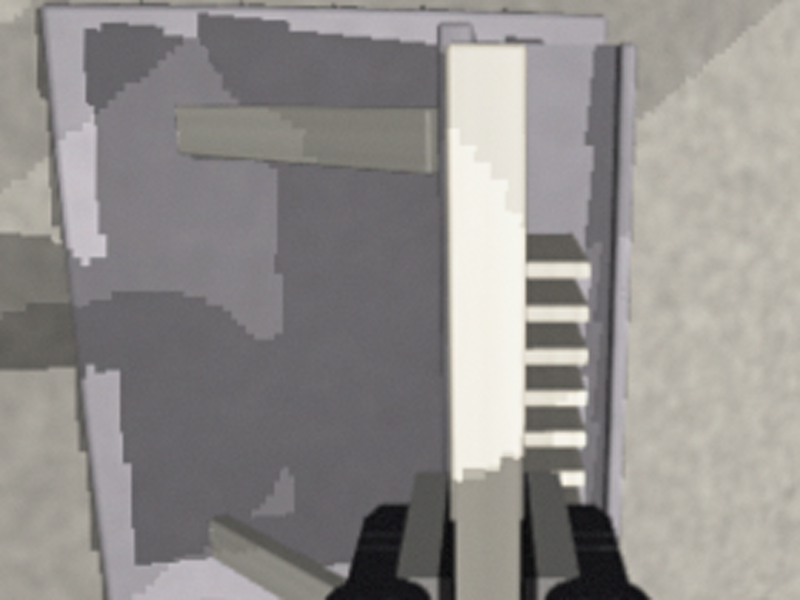

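View pics/j_scene.png

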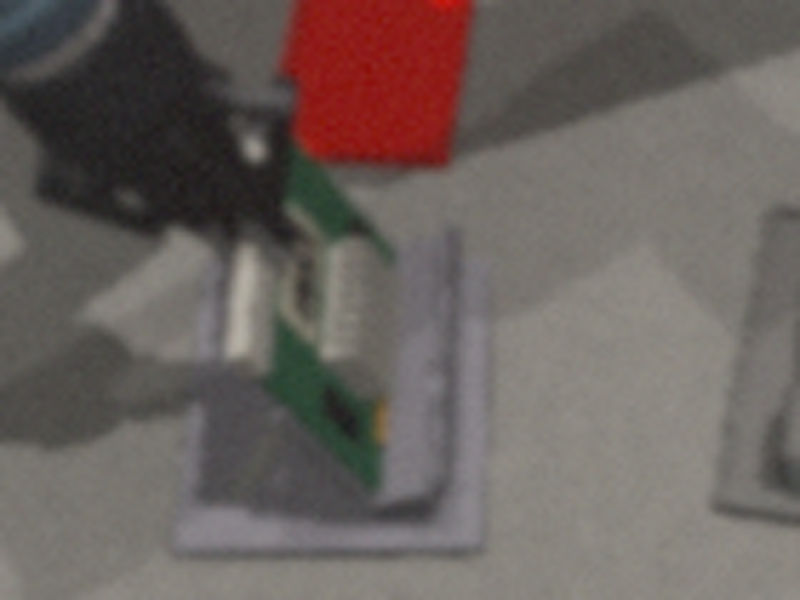

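>>> step_arm([
  {"dx": 0,"dy": 0.003,"dz": -0.005,"wx": 0,"wy": 0,"wz": 0},
  {"dx": 0,"dy": 0.006,"dz": -0.01,"wx": 0,"wy": 0,"wz": 0},
  {"dx": 0,"dy": 0.008,"dz": -0.015,"wx": 0,"wy": 0,"wz": 0},
  {"dx": 0,"dy": 0.008,"dz": -0.015,"wx": 0,"wy": 0,"wz": 0},
])

```text
clock: 9.3
tool_pos: [0.5117, -0.2707, 0.1357]
orientation: [-0.573, 0.377, 0.599, -0.414]
force: [-1.7, 1.5, 4.5]
grip_width: 0.0086
```

```bash
python3 look.py k
```

```text
t 9.3 p [ 0.5117 -0.2707  0.1357] q [-0.5726  0.3771  0.5987 -0.4141] F [-1.7  1.5  4.5] w 0.0086
t 9.45 p [ 0.5117 -0.2707  0.1357] q [-0.5726  0.3772  0.5987 -0.4141] F [-1.4  1.8  6.4] w 0.0087
in rest [-0.0016  0.0027  0.0019] F rest [-4.2 -1.2  5.3]
```

View pics/k_side.png

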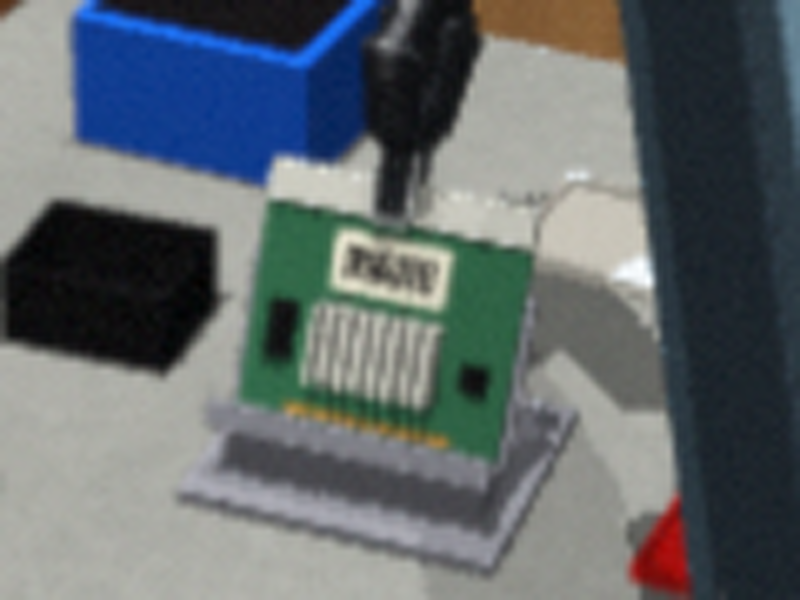

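>>> step_arm([
  {"dx": 0,"dy": 0,"dz": 0,"wx": 0,"wy": 0,"wz": 0},
  {"dx": 0,"dy": 0,"dz": 0,"wx": 0,"wy": 0,"wz": 0},
  {"dx": 0,"dy": 0,"dz": 0,"wx": 0,"wy": 0,"wz": 0},
  {"dx": 0,"dy": 0,"dz": 0,"wx": 0,"wy": 0,"wz": 0},
  {"dx": 0,"dy": 0,"dz": 0,"wx": 0,"wy": 0,"wz": 0},
], claw=-0.2)

```text
clock: 9.87
tool_pos: [0.5117, -0.2709, 0.1347]
orientation: [-0.573, 0.377, 0.599, -0.414]
force: [-0.3, 0.3, -0.6]
grip_width: 0.0341
```

>>> step_arm([
  {"dx": 0,"dy": -0.04,"dz": 0.1,"wx": 0,"wy": 0,"wz": 0},
  {"dx": 0.01,"dy": -0.1,"dz": 0.25,"wx": 0,"wy": 0,"wz": 0},
  {"dx": 0.01,"dy": -0.2,"dz": 0.5,"wx": 0,"wy": 0,"wz": 0},
  {"dx": 0.02,"dy": -0.3,"dz": 0.75,"wx": 0,"wy": 0,"wz": 0},
  {"dx": 0.02,"dy": -0.4,"dz": 1.0,"wx": 0,"wy": 0,"wz": 0},
])

```text
clock: 10.28
tool_pos: [0.5137, -0.3111, 0.2366]
orientation: [-0.573, 0.377, 0.599, -0.414]
force: [0.8, -1.0, -0.7]
grip_width: 0.0339
```

```bash
python3 look.py l
python3 - <<'E'
import cv2,numpy as np
cv2.imwrite('pics/l_both.png',cv2.resize(np.hstack([cv2.imread('pics/l_side.png'),cv2.imread('pics/l_scene.png')]),(800,300)))
E
```

```text
t 10.28 p [ 0.5137 -0.3111  0.2366] q [-0.5727  0.3771  0.5986 -0.4141] F [ 0.8 -1.  -0.7] w 0.0339
t 10.43 p [ 0.5145 -0.3125  0.2375] q [-0.571   0.3794  0.5986 -0.4144] F [-0.5  0.7 -0.9] w 0.0342
in rest [-0.0005  0.0032  0.1121] F rest [-0.4 -0.5 -1.1]
```

View pics/l_both.png

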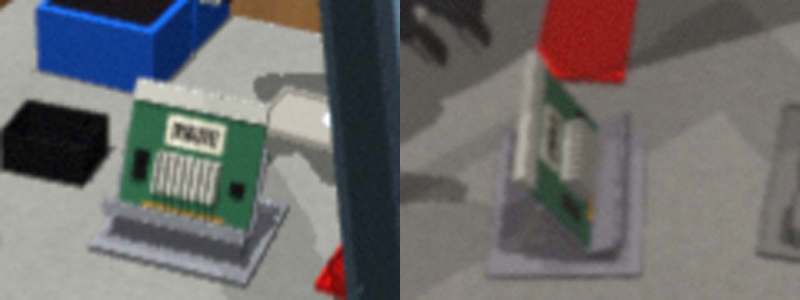

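View pics/l_wrist_full.png

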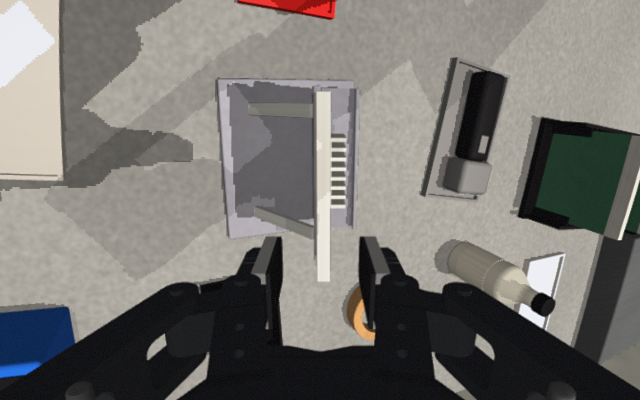

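>>> step_arm([
  {"dx": -0.03,"dy": 0.2,"dz": 0.2,"wx": -0.02,"wy": 0,"wz": -0.008},
  {"dx": -0.06,"dy": 0.4,"dz": 0.4,"wx": -0.06,"wy": 0,"wz": -0.02},
  {"dx": -0.1,"dy": 0.6,"dz": 0.5,"wx": -0.1,"wy": 0,"wz": -0.03},
  {"dx": -0.12,"dy": 0.77,"dz": 0.5,"wx": -0.122,"wy": 0,"wz": -0.0384},
], claw=0.2)

```text
clock: 10.77
tool_pos: [0.5018, -0.2325, 0.2868]
orientation: [-0.559, 0.414, 0.572, -0.434]
force: [0.0, -0.3, -0.3]
grip_width: 0.0514
```

>>> step_arm([
  {"dx": -0.06,"dy": 0.35,"dz": 0,"wx": -0.06,"wy": 0,"wz": -0.02},
  {"dx": -0.12,"dy": 0.77,"dz": 0,"wx": -0.122,"wy": 0,"wz": -0.0384},
  {"dx": -0.18,"dy": 1.0,"dz": 0,"wx": -0.18,"wy": 0,"wz": -0.055},
  {"dx": -0.18,"dy": 1.0,"dz": 0,"wx": -0.244,"wy": 0,"wz": -0.0768},
])

```text
clock: 11.1
tool_pos: [0.4815, -0.1286, 0.2845]
orientation: [0.531, -0.48, -0.516, 0.47]
force: [-0.1, -0.3, 0.7]
grip_width: 0.0514
```

>>> step_arm([
  {"dx": -0.06,"dy": 0.4,"dz": 0,"wx": -0.06,"wy": 0,"wz": -0.02},
  {"dx": -0.12,"dy": 0.8,"dz": 0,"wx": -0.122,"wy": 0,"wz": -0.0384},
  {"dx": -0.19,"dy": 1.0,"dz": -0.3,"wx": -0.122,"wy": 0,"wz": -0.0384},
  {"dx": -0.19,"dy": 1.0,"dz": -0.5,"wx": -0.122,"wy": 0,"wz": -0.0384},
])

```text
clock: 11.43
tool_pos: [0.4624, -0.0284, 0.2338]
orientation: [0.513, -0.512, -0.487, 0.486]
force: [-0.3, -0.3, -1.4]
grip_width: 0.0512
```

>>> step_arm([
  {"dx": 0,"dy": 0.15,"dz": 0,"wx": 0,"wy": 0,"wz": 0},
  {"dx": 0,"dy": 0.31,"dz": 0,"wx": 0,"wy": 0,"wz": 0},
  {"dx": 0,"dy": 0.31,"dz": 0,"wx": 0,"wy": 0,"wz": 0},
])

```text
clock: 11.68
tool_pos: [0.4633, 0.0001, 0.2336]
orientation: [0.515, -0.513, -0.486, 0.486]
force: [-0.2, 1.1, 0.6]
grip_width: 0.0512
```

Run:
```python
from h import *
s=st()
c=cal('wrist');im=env.camera('wrist'); cv2.imwrite('pics/m.png',im)
for th in('scanner','scanner_grip','scanner_nose','tray'):
  for x in env.spot_point('wrist',th)[:1]: print(th,round(x['score'],2),np.round(x['at'][::-1]),np.round(onz('wrist',x['at'][::-1],{'scanner':.004,'tray':0}.get(th,.022)),4))
env.camera('side')
r=env.spot_point('side','label'); print(r[:1])
```

```text
t 11.68 p [4.633e-01 1.000e-04 2.336e-01] q [ 0.5149 -0.5126 -0.4856  0.4861] F [-0.2  1.1  0.6] w 0.0512
scanner 0.68 [315. 173.] [ 0.4742 -0.008   0.004 ]
scanner_grip 0.65 [313. 169.] [ 0.4663 -0.0103  0.022 ]
scanner_nose 0.65 [310. 248.] [ 0.5556 -0.0194  0.022 ]
[{'at': [162.8, 347.8], 'score': 0.77}]
```

View pics/m.png

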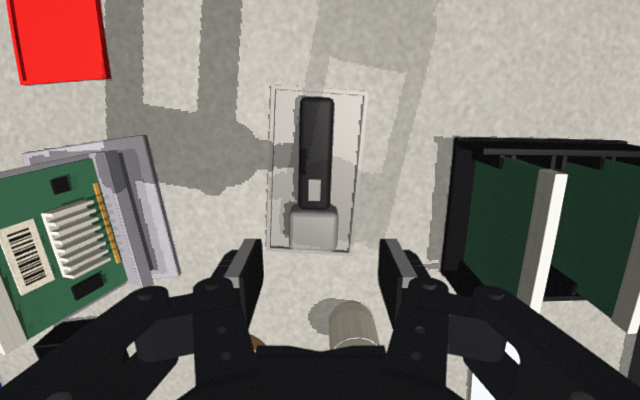

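Run:
```python
from h import *
im=cv2.imread('pics/m.png'); cv2.imwrite('pics/m2.png',cv2.resize(im[75:265,225:415],(600,600),interpolation=cv2.INTER_CUBIC))
for p in[(301,98),(333,98),(299.5,207),(330,209)]: print('bar',np.round(onz('wrist',p,.036),4))
for p in[(270,85),(368,93),(351,252),(267,248)]: print('tray',np.round(onz('wrist',p,.01),4))
```

```text
bar [ 0.3941 -0.0175  0.036 ]
bar [0.3959 0.0131 0.036 ]
bar [ 0.503  -0.0271  0.036 ]
bar [0.507  0.0044 0.036 ]
tray [ 0.3789 -0.0497  0.01  ]
tray [0.3928 0.0502 0.01  ]
tray [0.5691 0.0263 0.01  ]
tray [ 0.5583 -0.0705  0.01  ]
```

View pics/m2.png

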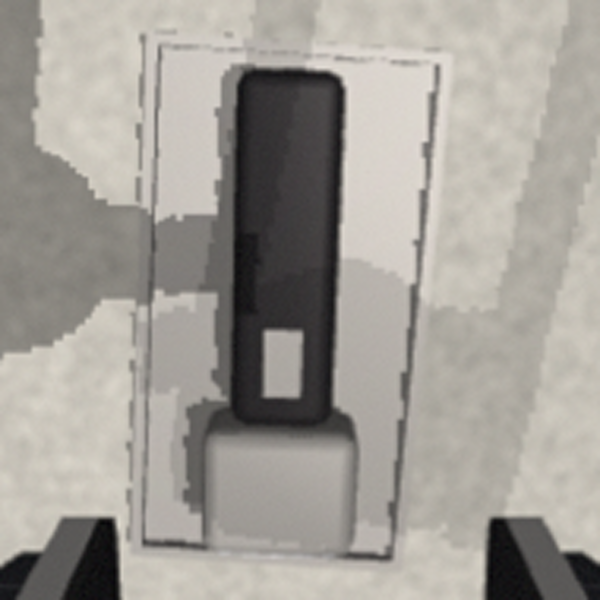

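>>> step_arm([
  {"dx": 0,"dy": -0.03,"dz": -0.3,"wx": 0,"wy": 0,"wz": -0.02},
  {"dx": 0,"dy": -0.07,"dz": -0.6,"wx": 0,"wy": 0,"wz": -0.042},
  {"dx": 0,"dy": -0.07,"dz": -0.9,"wx": 0,"wy": 0,"wz": -0.042},
  {"dx": 0,"dy": -0.07,"dz": -1.0,"wx": 0,"wy": 0,"wz": -0.042},
  {"dx": 0,"dy": -0.07,"dz": -1.0,"wx": 0,"wy": 0,"wz": -0.042},
])

```text
clock: 12.45
tool_pos: [0.4625, -0.0097, 0.132]
orientation: [0.524, -0.521, -0.475, 0.478]
force: [-0.6, -0.6, -0.2]
grip_width: 0.0511
```

Run:
```python
from h import *
s=st()
im=env.camera('wrist'); s=st(); cv2.imwrite('pics/n.png',im)
c,w=ray('wrist',(320,200)); print(np.round(c,4),np.round(w,3))
```

```text
t 12.45 p [ 0.4625 -0.0097  0.132 ] q [ 0.5244 -0.5207 -0.4752  0.4776] F [-0.6 -0.6 -0.2] w 0.0511
t 12.5 p [ 0.4639 -0.0099  0.1338] q [ 0.5234 -0.5216 -0.4759  0.4771] F [ 0.3 -0.2  0.3] w 0.0512
[ 0.3979 -0.0039  0.276 ] [ 0.274 -0.025 -0.961]
```

View pics/n.png

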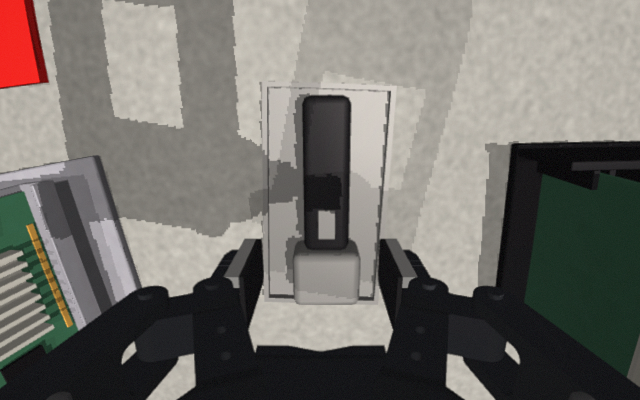

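Run:
```python
from h import *
im=cv2.imread('pics/n.png'); cv2.imwrite('pics/n2.png',cv2.resize(im[75:315,225:465],(600,600),interpolation=cv2.INTER_CUBIC))
s=st()
for p in[(303,102),(350.5,102),(302,240),(349,240)]: print('bar',np.round(onz('wrist',p,.036),4))
for p in[(262,83),(396,87),(377,303),(260,300)]: print('tray',np.round(onz('wrist',p,.01),4))
```

```text
t 12.5 p [ 0.4639 -0.0099  0.1338] q [ 0.5234 -0.5216 -0.4759  0.4771] F [ 0.3 -0.2  0.3] w 0.0512
bar [ 0.3966 -0.0153  0.036 ]
bar [0.3996 0.0167 0.036 ]
bar [ 0.4961 -0.0265  0.036 ]
bar [0.4994 0.0086 0.036 ]
tray [ 0.3799 -0.0454  0.01  ]
tray [0.3918 0.0535 0.01  ]
tray [0.5726 0.0305 0.01  ]
tray [ 0.5601 -0.0719  0.01  ]
```

View pics/n2.png

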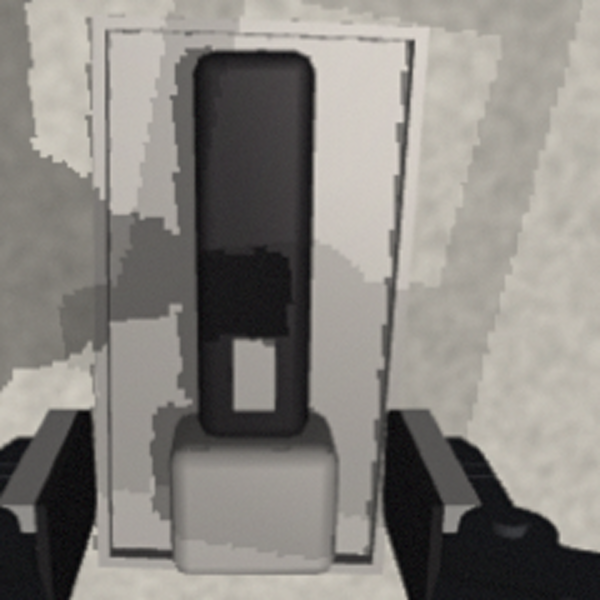

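>>> step_arm([
  {"dx": 0,"dy": 0.01,"dz": -0.2,"wx": 0,"wy": 0,"wz": 0},
  {"dx": 0,"dy": 0.01,"dz": -0.4,"wx": 0,"wy": 0,"wz": 0},
  {"dx": 0,"dy": 0.01,"dz": -0.6,"wx": 0,"wy": 0,"wz": 0},
  {"dx": 0,"dy": 0.01,"dz": -0.7,"wx": 0,"wy": 0,"wz": 0},
  {"dx": 0,"dy": 0.01,"dz": -0.7,"wx": 0,"wy": 0,"wz": 0},
])

```text
clock: 12.92
tool_pos: [0.4644, -0.0088, 0.0642]
orientation: [0.523, -0.522, -0.476, 0.477]
force: [-1.4, 0.5, 0.1]
grip_width: 0.0512
```

Run:
```python
from h import *
s=st()
im=env.camera('wrist'); s=st(); cv2.imwrite('pics/o.png',im)
im=env.camera('wrist'); s=st()
```

```text
t 12.92 p [ 0.4644 -0.0088  0.0642] q [ 0.5228 -0.5219 -0.4763  0.4769] F [-1.4  0.5  0.1] w 0.0512
t 12.97 p [ 0.4652 -0.0089  0.0653] q [-0.5222  0.5224  0.4767 -0.4766] F [ 1.  -1.   0.5] w 0.0515
t 13.02 p [ 0.4658 -0.009   0.0659] q [-0.5218  0.5228  0.477  -0.4763] F [-0.2 -1.3  0.8] w 0.0516
```

View pics/o.png

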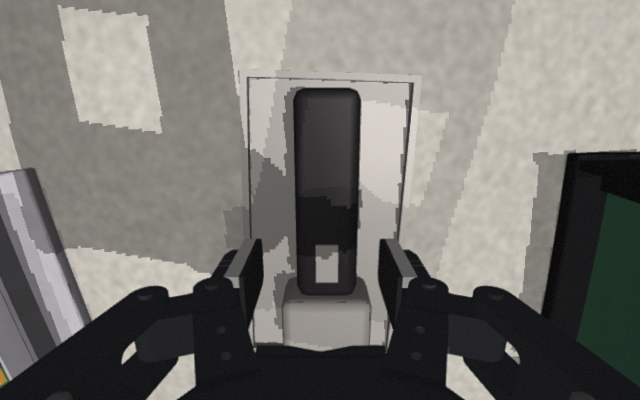

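>>> step_arm([
  {"dx": -0.02,"dy": 0.03,"dz": -0.15,"wx": 0,"wy": 0,"wz": 0},
  {"dx": -0.02,"dy": 0.03,"dz": -0.3,"wx": 0,"wy": 0,"wz": 0},
  {"dx": -0.02,"dy": 0.03,"dz": -0.45,"wx": 0,"wy": 0,"wz": 0},
  {"dx": -0.02,"dy": 0.03,"dz": -0.53,"wx": 0,"wy": 0,"wz": 0},
  {"dx": -0.02,"dy": 0.03,"dz": -0.53,"wx": 0,"wy": 0,"wz": 0},
])

```text
clock: 13.43
tool_pos: [0.4628, -0.0057, 0.0117]
orientation: [0.522, -0.522, -0.477, 0.477]
force: [-1.0, 0.2, -0.2]
grip_width: 0.0512
```

>>> step_arm([
  {"dx": 0,"dy": 0,"dz": 0,"wx": 0,"wy": 0,"wz": 0},
  {"dx": 0,"dy": 0,"dz": 0,"wx": 0,"wy": 0,"wz": 0},
  {"dx": 0,"dy": 0,"dz": 0,"wx": 0,"wy": 0,"wz": 0},
  {"dx": 0,"dy": 0,"dz": 0,"wx": 0,"wy": 0,"wz": 0},
  {"dx": 0,"dy": 0,"dz": 0,"wx": 0,"wy": 0,"wz": 0},
], claw=-1)

```text
clock: 13.85
tool_pos: [0.4639, -0.0059, 0.0131]
orientation: [-0.521, 0.523, 0.477, -0.476]
force: [-0.3, 0.7, 6.4]
grip_width: 0.033
```

Run:
```python
from h import *
im=env.camera('wrist'); s=st(); cv2.imwrite('pics/p.png',im)
```

```text
t 13.9 p [ 0.4638 -0.0059  0.0131] q [-0.5214  0.523   0.4772 -0.4762] F [-0.5 -1.1  7.3] w 0.033
```

View pics/p.png

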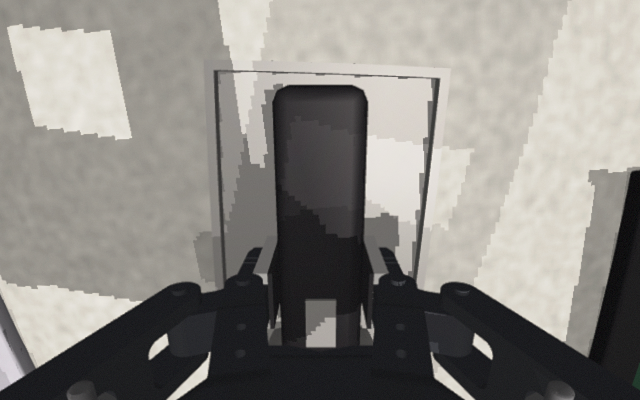

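Run:
```python
from h import *
s=st();q=s['orientation']; T=Ro.from_quat([q[1],q[2],q[3],q[0]])
M=T.as_matrix(); print(np.round(M,3), 'tool x yaw',np.degrees(np.arctan2(M[1,0],M[0,0])))
S=T*Ro.from_matrix(np.array([[0,1,0],[0,0,-1],[-1,0,0]],float))
print(np.round(S.as_matrix(),3))  # should be ~Rz(-5)
Rr=Ro.from_euler('z',-1.5067)*Ro.from_euler('y',22,degrees=True)
print((Rr*S.inv()).as_rotvec()/(np.pi/4)/4)
print(proj('side',[.5095,-.2603,.1152]))
```

```text
t 13.9 p [ 0.4638 -0.0059  0.0131] q [-0.5214  0.523   0.4772 -0.4762] F [-0.5 -1.1  7.3] w 0.033
[[ 0.091  0.003 -0.996]
 [ 0.996 -0.001  0.091]
 [-0.001 -1.    -0.003]] tool x yaw 84.7845233730751
[[ 0.996  0.091 -0.003]
 [-0.091  0.996  0.001]
 [ 0.003 -0.001  1.   ]]
[ 0.09604097  0.09324901 -0.44462539]
[[348.18038463 165.28787426]]
```

>>> step_arm([
  {"dx": 0,"dy": 0,"dz": 0.08,"wx": 0,"wy": 0,"wz": 0},
  {"dx": 0,"dy": 0,"dz": 0.2,"wx": 0,"wy": 0,"wz": 0},
  {"dx": 0,"dy": 0,"dz": 0.4,"wx": 0,"wy": 0,"wz": 0},
  {"dx": 0,"dy": 0,"dz": 0.65,"wx": 0,"wy": 0,"wz": 0},
  {"dx": 0,"dy": 0,"dz": 0.9,"wx": 0,"wy": 0,"wz": 0},
])

```text
clock: 14.32
tool_pos: [0.4619, -0.0053, 0.1029]
orientation: [0.523, -0.522, -0.476, 0.477]
force: [1.1, 0.7, -1.9]
grip_width: 0.0327
```

>>> step_arm([
  {"dx": 0,"dy": 0,"dz": 0.25,"wx": 0,"wy": 0,"wz": 0},
  {"dx": 0,"dy": 0,"dz": 0.5,"wx": 0,"wy": 0,"wz": 0},
  {"dx": 0,"dy": 0,"dz": 0.75,"wx": 0,"wy": 0,"wz": 0},
  {"dx": 0,"dy": 0,"dz": 0.9,"wx": 0,"wy": 0,"wz": 0},
  {"dx": 0,"dy": 0,"dz": 0.9,"wx": 0,"wy": 0,"wz": 0},
])

```text
clock: 14.73
tool_pos: [0.4646, -0.006, 0.1957]
orientation: [-0.52, 0.524, 0.478, -0.475]
force: [-0.1, -0.1, -1.5]
grip_width: 0.033
```

>>> step_arm([
  {"dx": 0.02,"dy": -0.05,"dz": 0,"wx": 0.016,"wy": 0.0155,"wz": -0.074},
  {"dx": 0.04,"dy": -0.1,"dz": 0,"wx": 0.04,"wy": 0.0388,"wz": -0.185},
  {"dx": 0.06,"dy": -0.15,"dz": 0,"wx": 0.068,"wy": 0.066,"wz": -0.315},
  {"dx": 0.085,"dy": -0.19,"dz": 0,"wx": 0.096,"wy": 0.0932,"wz": -0.4446},
])

```text
clock: 15.07
tool_pos: [0.4704, -0.0243, 0.1909]
orientation: [0.635, -0.559, -0.375, 0.378]
force: [-0.2, 0.5, -0.4]
grip_width: 0.033
```

>>> step_arm([
  {"dx": 0.02,"dy": -0.05,"dz": 0,"wx": 0.024,"wy": 0.0233,"wz": -0.111},
  {"dx": 0.04,"dy": -0.1,"dz": 0,"wx": 0.048,"wy": 0.0466,"wz": -0.222},
  {"dx": 0.06,"dy": -0.15,"dz": 0,"wx": 0.072,"wy": 0.07,"wz": -0.333},
  {"dx": 0.085,"dy": -0.19,"dz": 0,"wx": 0.096,"wy": 0.0932,"wz": -0.4446},
])

```text
clock: 15.4
tool_pos: [0.479, -0.0436, 0.1906]
orientation: [0.725, -0.578, -0.263, 0.268]
force: [-0.4, -0.2, -0.4]
grip_width: 0.0329
```

>>> step_arm([
  {"dx": 0.02,"dy": -0.05,"dz": -0.02,"wx": 0.024,"wy": 0.0233,"wz": -0.111},
  {"dx": 0.04,"dy": -0.1,"dz": -0.04,"wx": 0.048,"wy": 0.0466,"wz": -0.222},
  {"dx": 0.06,"dy": -0.15,"dz": -0.06,"wx": 0.072,"wy": 0.07,"wz": -0.333},
  {"dx": 0.085,"dy": -0.19,"dz": -0.09,"wx": 0.096,"wy": 0.0932,"wz": -0.4446},
])

```text
clock: 15.73
tool_pos: [0.4877, -0.0627, 0.1817]
orientation: [0.79, -0.577, -0.142, 0.149]
force: [0.5, -0.8, -1.4]
grip_width: 0.0329
```

>>> step_arm([
  {"dx": 0.02,"dy": -0.05,"dz": -0.02,"wx": 0.024,"wy": 0.0233,"wz": -0.111},
  {"dx": 0.04,"dy": -0.1,"dz": -0.04,"wx": 0.048,"wy": 0.0466,"wz": -0.222},
  {"dx": 0.06,"dy": -0.15,"dz": -0.06,"wx": 0.072,"wy": 0.07,"wz": -0.333},
  {"dx": 0.08,"dy": -0.18,"dz": -0.09,"wx": 0.09,"wy": 0.0874,"wz": -0.417},
  {"dx": 0.08,"dy": -0.18,"dz": -0.09,"wx": 0.096,"wy": 0.0932,"wz": -0.4446},
])

```text
clock: 16.15
tool_pos: [0.4954, -0.0811, 0.172]
orientation: [0.83, -0.557, -0.015, 0.026]
force: [0.7, -0.1, -1.7]
grip_width: 0.0328
```

```bash
cat > aim.py <<'E'
import sys
from h import *
for n in('side','scene'):
    im=env.camera(n); a=(95,245,270,470) if n=='side' else (150,270,210,370)
    cv2.imwrite(f'pics/{sys.argv[1]}_{n}.png',cv2.resize(im[a[0]:a[1],a[2]:a[3]],(800,600),interpolation=cv2.INTER_CUBIC))
s=st();q=s['orientation']; T=Ro.from_quat([q[1],q[2],q[3],q[0]])
S=T*Ro.from_matrix(np.array([[0,1,0],[0,0,-1],[-1,0,0]],float))
Rr=Ro.from_euler('z',-1.5067)*Ro.from_euler('y',22,degrees=True)
L=np.array([.5095,-.2603,.1152]); nose=s['tool_pos']+S.apply([.09,0,.009])
print('nose',np.round(nose,4),'rel label in rest',np.round(Rr.inv().apply(nose-L),4),'rot err deg',np.round((S*Rr.inv()).as_rotvec(degrees=True),2))
print('beam hit', np.round(Rr.inv().apply(nose+S.apply([.1,0,0])-L),4))
for n in('side','scene'): print(n,np.round(proj(n,[nose,L,nose-S.apply([.16,0,0])]),1).tolist())
E
python3 aim.py q
```

```text
t 16.25 p [ 0.4954 -0.0805  0.1729] q [ 0.8296 -0.5574 -0.0173  0.0269] F [ 0.3 -0.1 -1.8] w 0.033
nose [ 0.5009 -0.167   0.1472] rel label in rest [-0.0988 -0.0026 -0.0054] rot err deg [ 0.21  0.09 -0.01]
beam hit [ 0.0012 -0.0027 -0.0058]
side [[339.2, 171.0], [348.2, 165.3], [320.9, 178.5]]
scene [[287.9, 190.0], [252.9, 198.5], [347.4, 174.7]]
```

View pics/q_side.png

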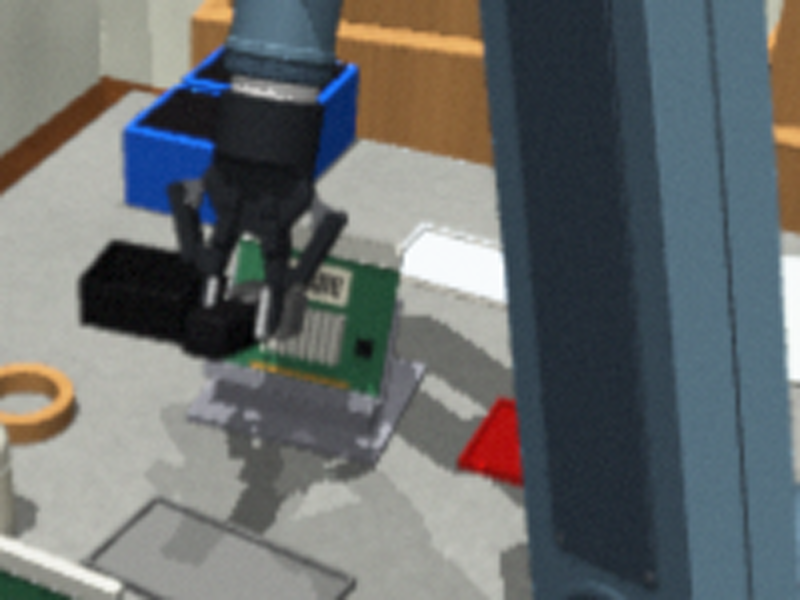

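View pics/q_scene.png

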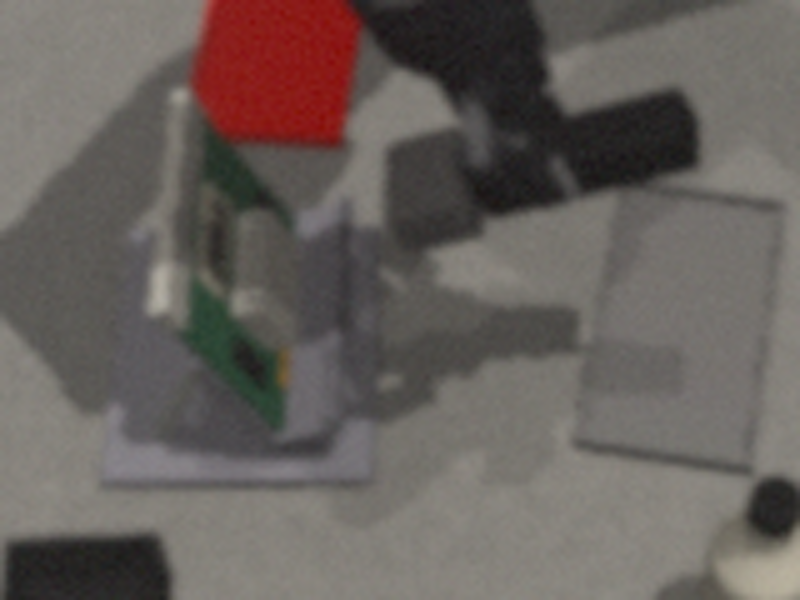

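>>> step_arm([
  {"dx": 0.014,"dy": -0.01,"dz": 0.025,"wx": 0,"wy": 0,"wz": 0},
  {"dx": 0.027,"dy": -0.018,"dz": 0.05,"wx": 0,"wy": 0,"wz": 0},
  {"dx": 0.027,"dy": -0.018,"dz": 0.05,"wx": 0,"wy": 0,"wz": 0},
  {"dx": 0.027,"dy": -0.018,"dz": 0.05,"wx": 0,"wy": 0,"wz": 0},
  {"dx": 0.027,"dy": -0.018,"dz": 0.05,"wx": 0,"wy": 0,"wz": 0},
])

```text
clock: 16.67
tool_pos: [0.499, -0.0821, 0.179]
orientation: [0.829, -0.558, -0.019, 0.027]
force: [-0.3, 0.1, -1.8]
grip_width: 0.0333
```

```bash
python3 aim.py r
```

```text
t 16.77 p [ 0.4989 -0.0822  0.1789] q [ 0.8293 -0.5579 -0.0183  0.0266] F [ 0.8 -0.2 -1.8] w 0.0327
nose [ 0.5045 -0.1687  0.1533] rel label in rest [-0.0993  0.0009  0.001 ] rot err deg [ 0.14 -0.02  0.02]
beam hit [0.0007 0.0009 0.0007]
side [[338.5, 168.8], [348.2, 165.3], [320.0, 176.1]]
scene [[287.0, 189.7], [252.9, 198.5], [346.8, 174.2]]
```

>>> step_arm([
  {"dx": 0,"dy": 0,"dz": 0,"wx": 0,"wy": 0,"wz": 0},
  {"dx": 0,"dy": 0,"dz": 0,"wx": 0,"wy": 0,"wz": 0},
  {"dx": 0,"dy": 0,"dz": 0,"wx": 0,"wy": 0,"wz": 0},
  {"dx": 0,"dy": 0,"dz": 0,"wx": 0,"wy": 0,"wz": 0},
  {"dx": 0,"dy": 0,"dz": 0,"wx": 0,"wy": 0,"wz": 0},
])

```text
clock: 17.18
tool_pos: [0.4989, -0.0824, 0.1788]
orientation: [0.829, -0.558, -0.018, 0.026]
force: [-0.4, -0.0, -2.1]
grip_width: 0.0331
```

>>> step_arm([
  {"dx": 0,"dy": 0,"dz": 0,"wx": 0,"wy": 0,"wz": 0},
  {"dx": 0,"dy": 0,"dz": 0,"wx": 0,"wy": 0,"wz": 0},
  {"dx": 0,"dy": 0,"dz": 0,"wx": 0,"wy": 0,"wz": 0},
  {"dx": 0,"dy": 0,"dz": 0,"wx": 0,"wy": 0,"wz": 0},
  {"dx": 0,"dy": 0,"dz": 0,"wx": 0,"wy": 0,"wz": 0},
])

```text
clock: 17.6
tool_pos: [0.4989, -0.0824, 0.1788]
orientation: [0.829, -0.558, -0.018, 0.026]
force: [-0.1, 0.7, -0.9]
grip_width: 0.0329
```

>>> step_arm([
  {"dx": 0,"dy": 0,"dz": 0,"wx": 0,"wy": 0,"wz": 0},
  {"dx": 0,"dy": 0,"dz": 0,"wx": 0,"wy": 0,"wz": 0},
  {"dx": 0,"dy": 0,"dz": 0,"wx": 0,"wy": 0,"wz": 0},
  {"dx": 0,"dy": 0,"dz": 0,"wx": 0,"wy": 0,"wz": 0},
  {"dx": 0,"dy": 0,"dz": 0,"wx": 0,"wy": 0,"wz": 0},
])

```text
clock: 18.02
tool_pos: [0.4989, -0.0824, 0.1788]
orientation: [0.829, -0.558, -0.018, 0.026]
force: [0.9, 0.5, -1.4]
grip_width: 0.0329
```

>>> step_arm([
  {"dx": 0,"dy": 0,"dz": 0,"wx": 0,"wy": 0,"wz": 0},
  {"dx": 0,"dy": 0,"dz": 0,"wx": 0,"wy": 0,"wz": 0},
  {"dx": 0,"dy": 0,"dz": 0,"wx": 0,"wy": 0,"wz": 0},
  {"dx": 0,"dy": 0,"dz": 0,"wx": 0,"wy": 0,"wz": 0},
  {"dx": 0,"dy": 0,"dz": 0,"wx": 0,"wy": 0,"wz": 0},
])

```text
clock: 18.43
tool_pos: [0.4989, -0.0824, 0.1788]
orientation: [0.829, -0.558, -0.018, 0.026]
force: [-0.0, -0.5, -2.2]
grip_width: 0.0333
```

>>> step_arm([
  {"dx": 0,"dy": 0,"dz": 0,"wx": 0,"wy": 0,"wz": 0},
  {"dx": 0,"dy": 0,"dz": 0,"wx": 0,"wy": 0,"wz": 0},
  {"dx": 0,"dy": 0,"dz": 0,"wx": 0,"wy": 0,"wz": 0},
  {"dx": 0,"dy": 0,"dz": 0,"wx": 0,"wy": 0,"wz": 0},
  {"dx": 0,"dy": 0,"dz": 0,"wx": 0,"wy": 0,"wz": 0},
])

```text
clock: 18.85
tool_pos: [0.4989, -0.0824, 0.1788]
orientation: [0.829, -0.558, -0.018, 0.026]
force: [-0.2, 0.5, -1.2]
grip_width: 0.0331
```

>>> step_arm([
  {"dx": 0,"dy": 0,"dz": 0,"wx": 0,"wy": 0,"wz": 0},
  {"dx": 0,"dy": 0,"dz": 0,"wx": 0,"wy": 0,"wz": 0},
  {"dx": 0,"dy": 0,"dz": 0,"wx": 0,"wy": 0,"wz": 0},
  {"dx": 0,"dy": 0,"dz": 0,"wx": 0,"wy": 0,"wz": 0},
  {"dx": 0,"dy": 0,"dz": 0,"wx": 0,"wy": 0,"wz": 0},
])

```text
clock: 19.27
tool_pos: [0.4989, -0.0824, 0.1788]
orientation: [0.829, -0.558, -0.018, 0.026]
force: [-0.4, -0.3, -1.9]
grip_width: 0.033
```

>>> step_arm([
  {"dx": 0,"dy": 0,"dz": 0,"wx": 0,"wy": 0,"wz": 0},
  {"dx": 0,"dy": 0,"dz": 0,"wx": 0,"wy": 0,"wz": 0},
  {"dx": 0,"dy": 0,"dz": 0,"wx": 0,"wy": 0,"wz": 0},
  {"dx": 0,"dy": 0,"dz": 0,"wx": 0,"wy": 0,"wz": 0},
  {"dx": 0,"dy": 0,"dz": 0,"wx": 0,"wy": 0,"wz": 0},
])

```text
clock: 19.68
tool_pos: [0.4989, -0.0824, 0.1788]
orientation: [0.829, -0.558, -0.018, 0.026]
force: [0.2, 0.1, -2.6]
grip_width: 0.0332
```

```bash
python3 aim.py s
```

```text
t 19.78 p [ 0.4989 -0.0824  0.1788] q [ 0.8293 -0.5579 -0.018   0.0264] F [ 0.1 -0.8 -1.2] w 0.0328
nose [ 0.5044 -0.169   0.1532] rel label in rest [-0.0991  0.0008  0.001 ] rot err deg [ 0.14 -0.02 -0.01]
beam hit [0.0009 0.0008 0.0007]
side [[338.5, 168.8], [348.2, 165.3], [320.1, 176.1]]
scene [[286.9, 189.7], [252.9, 198.5], [346.7, 174.2]]
```

>>> step_arm([
  {"dx": -0.02,"dy": 0.05,"dz": 0.02,"wx": -0.016,"wy": -0.0155,"wz": 0.074},
  {"dx": -0.04,"dy": 0.1,"dz": 0.05,"wx": -0.04,"wy": -0.0388,"wz": 0.185},
  {"dx": -0.06,"dy": 0.15,"dz": 0.08,"wx": -0.068,"wy": -0.066,"wz": 0.315},
  {"dx": -0.083,"dy": 0.188,"dz": 0.1,"wx": -0.096,"wy": -0.0932,"wz": 0.4446},
])

```text
clock: 20.12
tool_pos: [0.4906, -0.0635, 0.189]
orientation: [0.789, -0.578, -0.145, 0.152]
force: [0.2, -0.4, -1.2]
grip_width: 0.033
```

>>> step_arm([
  {"dx": -0.02,"dy": 0.05,"dz": 0,"wx": -0.024,"wy": -0.0233,"wz": 0.111},
  {"dx": -0.04,"dy": 0.1,"dz": 0,"wx": -0.048,"wy": -0.0466,"wz": 0.222},
  {"dx": -0.06,"dy": 0.15,"dz": 0,"wx": -0.072,"wy": -0.07,"wz": 0.333},
  {"dx": -0.083,"dy": 0.188,"dz": 0,"wx": -0.096,"wy": -0.0932,"wz": 0.4446},
])

```text
clock: 20.45
tool_pos: [0.4823, -0.0443, 0.1889]
orientation: [0.722, -0.578, -0.266, 0.271]
force: [-1.8, 0.5, -2.4]
grip_width: 0.0328
```

>>> step_arm([
  {"dx": -0.02,"dy": 0.05,"dz": 0,"wx": -0.024,"wy": -0.0233,"wz": 0.111},
  {"dx": -0.04,"dy": 0.1,"dz": 0,"wx": -0.048,"wy": -0.0466,"wz": 0.222},
  {"dx": -0.06,"dy": 0.15,"dz": 0,"wx": -0.072,"wy": -0.07,"wz": 0.333},
  {"dx": -0.083,"dy": 0.188,"dz": 0,"wx": -0.096,"wy": -0.0932,"wz": 0.4446},
])

```text
clock: 20.78
tool_pos: [0.4739, -0.0255, 0.1888]
orientation: [0.632, -0.559, -0.378, 0.381]
force: [0.6, -0.0, -1.3]
grip_width: 0.0328
```

>>> step_arm([
  {"dx": -0.02,"dy": 0.05,"dz": -0.1,"wx": -0.024,"wy": -0.0233,"wz": 0.111},
  {"dx": -0.04,"dy": 0.1,"dz": -0.2,"wx": -0.048,"wy": -0.0466,"wz": 0.222},
  {"dx": -0.06,"dy": 0.15,"dz": -0.3,"wx": -0.072,"wy": -0.07,"wz": 0.333},
  {"dx": -0.083,"dy": 0.188,"dz": -0.4,"wx": -0.096,"wy": -0.0932,"wz": 0.4446},
  {"dx": -0.083,"dy": 0.188,"dz": -0.4,"wx": -0.096,"wy": -0.0932,"wz": 0.4446},
])

```text
clock: 21.2
tool_pos: [0.4631, -0.0054, 0.1471]
orientation: [0.522, -0.52, -0.477, 0.479]
force: [-0.9, 0.4, -2.0]
grip_width: 0.0332
```

>>> step_arm([
  {"dx": 0,"dy": 0,"dz": -0.2,"wx": 0,"wy": 0,"wz": -0.022},
  {"dx": 0,"dy": 0,"dz": -0.5,"wx": 0,"wy": 0,"wz": -0.044},
  {"dx": 0,"dy": 0,"dz": -0.8,"wx": 0,"wy": 0,"wz": -0.044},
  {"dx": 0,"dy": 0,"dz": -0.8,"wx": 0,"wy": 0,"wz": -0.044},
  {"dx": 0,"dy": 0,"dz": -0.8,"wx": 0,"wy": 0,"wz": -0.044},
])

```text
clock: 21.62
tool_pos: [0.4649, -0.0072, 0.0683]
orientation: [0.532, -0.53, -0.466, 0.468]
force: [0.3, -0.1, -0.7]
grip_width: 0.0329
```

```bash
cat > tr.py <<'E'
import sys
from h import *
im=env.camera('wrist'); cv2.imwrite(f'pics/{sys.argv[1]}.png',im); s=st();q=s['orientation']; T=Ro.from_quat([q[1],q[2],q[3],q[0]])
S=T*Ro.from_matrix(np.array([[0,1,0],[0,0,-1],[-1,0,0]],float))
print('scanner eul',np.round(S.as_euler('ZYX',degrees=True),2),'org',np.round(s['tool_pos']+S.apply([.01,0,-.0091]),4))
E
python3 tr.py t
```

```text
t 21.67 p [ 0.4663 -0.0075  0.0696] q [ 0.531  -0.5306 -0.4672  0.4672] F [ 0.4  0.3 -1.1] w 0.0328
scanner eul [-7.3   0.02  0.02] org [ 0.4762 -0.0088  0.0605]
```

View pics/t.png

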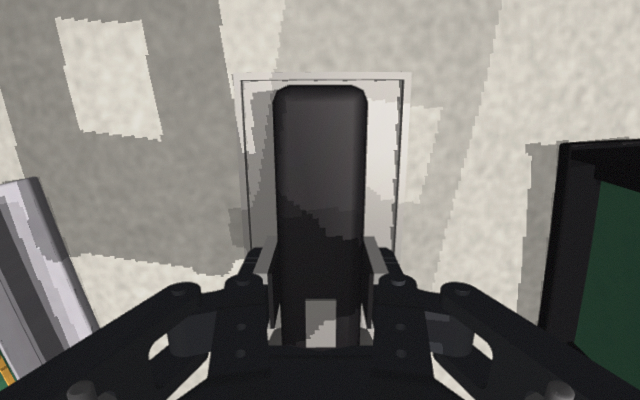

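Run:
```python
from h import *
o=np.array([.4762,-.0088]);a=np.radians(-7.3);R=np.array([[np.cos(a),np.sin(a)],[-np.sin(a),np.cos(a)]])
im=cv2.imread('pics/t.png'); cv2.imwrite('pics/t2.png',cv2.resize(im[60:260,210:430],(660,600),interpolation=cv2.INTER_CUBIC))
for p in[(235,73),(411,73),(243,240),(400,240)]: print(p,np.round(R@(onz('wrist',p,.01)[:2]-o),4))
```

```text
(235, 73) [-0.0923 -0.0477]
(411, 73) [-0.0923  0.0509]
(243, 240) [ 0.0081 -0.0488]
(400, 240) [0.0081 0.0506]
```

View pics/t2.png

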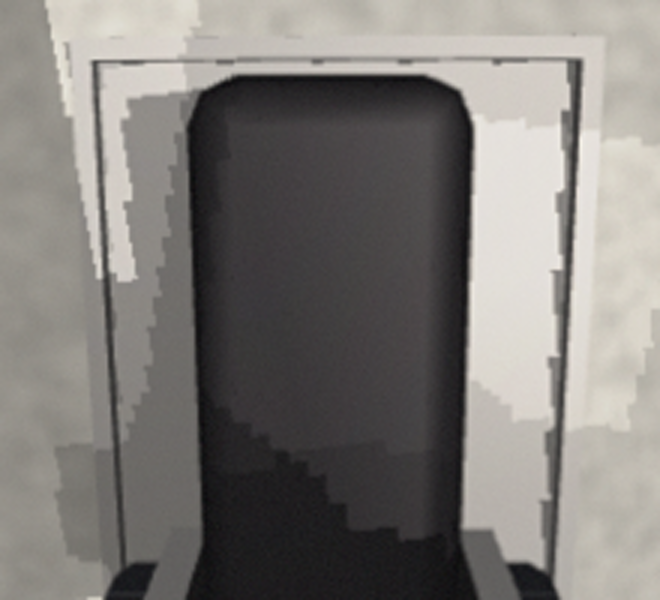

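>>> step_arm([
  {"dx": 0,"dy": 0.005,"dz": -0.1,"wx": 0,"wy": 0,"wz": 0},
  {"dx": 0,"dy": 0.01,"dz": -0.25,"wx": 0,"wy": 0,"wz": 0},
  {"dx": 0,"dy": 0.01,"dz": -0.4,"wx": 0,"wy": 0,"wz": 0},
  {"dx": 0,"dy": 0.01,"dz": -0.5,"wx": 0,"wy": 0,"wz": 0},
  {"dx": 0,"dy": 0.01,"dz": -0.53,"wx": 0,"wy": 0,"wz": 0},
])

```text
clock: 22.08
tool_pos: [0.4668, -0.0066, 0.0166]
orientation: [-0.53, 0.531, 0.468, -0.467]
force: [0.3, 0.4, -2.0]
grip_width: 0.033
```

>>> step_arm([
  {"dx": 0,"dy": 0,"dz": 0,"wx": 0,"wy": 0,"wz": 0},
  {"dx": 0,"dy": 0,"dz": 0,"wx": 0,"wy": 0,"wz": 0},
  {"dx": 0,"dy": 0,"dz": 0,"wx": 0,"wy": 0,"wz": 0},
])

```text
clock: 22.33
tool_pos: [0.467, -0.0065, 0.0172]
orientation: [-0.53, 0.531, 0.468, -0.467]
force: [0.3, 0.6, -1.5]
grip_width: 0.0331
```

Still hanging about 4 mm up; lower further in small steps.

>>> step_arm([
  {"dx": 0,"dy": 0,"dz": -0.01,"wx": 0,"wy": 0,"wz": 0},
  {"dx": 0,"dy": 0,"dz": -0.02,"wx": 0,"wy": 0,"wz": 0},
  {"dx": 0,"dy": 0,"dz": -0.03,"wx": 0,"wy": 0,"wz": 0},
  {"dx": 0,"dy": 0,"dz": -0.038,"wx": 0,"wy": 0,"wz": 0},
  {"dx": 0,"dy": 0,"dz": -0.038,"wx": 0,"wy": 0,"wz": 0},
])

```text
clock: 22.75
tool_pos: [0.466, -0.0062, 0.013]
orientation: [-0.53, 0.531, 0.468, -0.468]
force: [-3.4, 1.3, 11.2]
grip_width: 0.0331
```

>>> step_arm([
  {"dx": 0,"dy": 0,"dz": 0.005,"wx": 0,"wy": 0,"wz": 0},
  {"dx": 0,"dy": 0,"dz": 0.005,"wx": 0,"wy": 0,"wz": 0},
  {"dx": 0,"dy": 0,"dz": 0.005,"wx": 0,"wy": 0,"wz": 0},
  {"dx": 0,"dy": 0,"dz": 0.005,"wx": 0,"wy": 0,"wz": 0},
  {"dx": 0,"dy": 0,"dz": 0.005,"wx": 0,"wy": 0,"wz": 0},
], claw=0.2)

```text
clock: 23.17
tool_pos: [0.4657, -0.0062, 0.0124]
orientation: [0.53, -0.53, -0.468, 0.468]
force: [0.0, -0.3, 0.3]
grip_width: 0.0514
```

>>> step_arm([
  {"dx": 0,"dy": 0,"dz": 0.1,"wx": 0,"wy": 0,"wz": 0},
  {"dx": 0,"dy": 0,"dz": 0.3,"wx": 0,"wy": 0,"wz": 0},
  {"dx": 0,"dy": 0,"dz": 0.6,"wx": 0,"wy": 0,"wz": 0},
  {"dx": 0,"dy": 0,"dz": 0.9,"wx": 0,"wy": 0,"wz": 0},
  {"dx": 0,"dy": 0,"dz": 1.0,"wx": 0,"wy": 0,"wz": 0},
])

```text
clock: 23.58
tool_pos: [0.4678, -0.0066, 0.1161]
orientation: [-0.529, 0.532, 0.469, -0.467]
force: [1.2, 0.1, 0.5]
grip_width: 0.0515
```

>>> step_arm([
  {"dx": 0,"dy": 0,"dz": 0.3,"wx": 0,"wy": 0,"wz": 0},
  {"dx": 0,"dy": 0,"dz": 0.6,"wx": 0,"wy": 0,"wz": 0},
  {"dx": 0,"dy": 0,"dz": 0.9,"wx": 0,"wy": 0,"wz": 0},
  {"dx": 0,"dy": 0,"dz": 1.0,"wx": 0,"wy": 0,"wz": 0},
  {"dx": 0,"dy": 0,"dz": 1.0,"wx": 0,"wy": 0,"wz": 0},
])

```text
clock: 24.0
tool_pos: [0.4675, -0.0066, 0.2152]
orientation: [-0.529, 0.532, 0.469, -0.466]
force: [0.3, 0.5, -0.1]
grip_width: 0.0512
```

```bash
python3 tr.py u; python3 look.py v
```

```text
t 24.05 p [ 0.4662 -0.0063  0.2131] q [-0.5297  0.5311  0.4681 -0.4672] F [ 0.3  0.3 -0.2] w 0.0512
scanner eul [-7.2  -0.13 -0.02] org [ 0.4762 -0.0076  0.204 ]
t 24.05 p [ 0.4662 -0.0063  0.2131] q [-0.5297  0.5311  0.4681 -0.4672] F [ 0.3  0.3 -0.2] w 0.0512
t 24.2 p [ 0.4645 -0.0059  0.2106] q [ 0.5315 -0.5294 -0.4669  0.4683] F [ 0.5  0.1 -0.5] w 0.0512
in rest [-0.2377 -0.0279 -0.021 ] F rest [ 0.1  0.5 -0.5]
```

View pics/u.png

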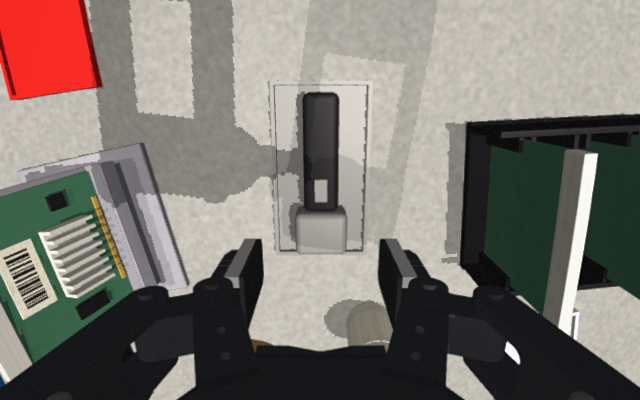

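View pics/v_side_full.png

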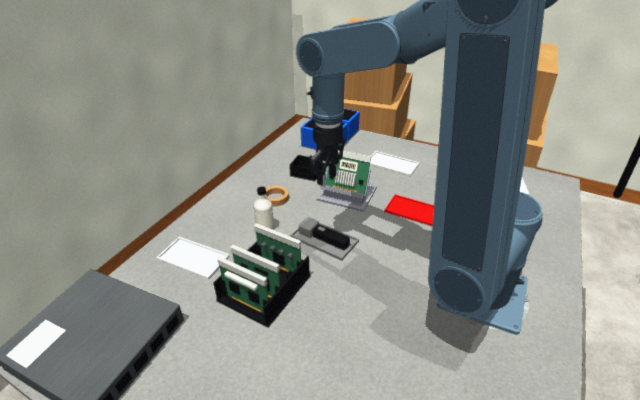

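View pics/v_scene.png

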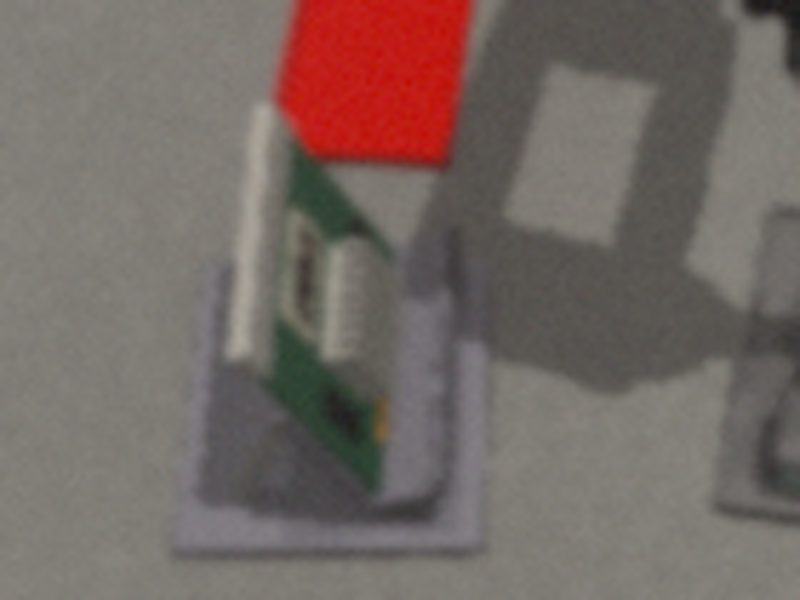

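```bash
python3 -c "
from h import *
print(env.sign_off()); st()"
```

```text
the job is handed in; nothing more can be done
None
the job is handed in; nothing more can be done
```

The job is done and handed in at about 24 s of the 70 s allowed.

- **Board:** I drew it straight up by its top bar and set it on the easel ledge with about 9 N of contact, then let go. The last pictures show it leaning flat on the panel with its label out. It is centred to roughly 1–3 mm by my estimate; the camera readings disagreed by a few millimetres along the way.
- **Scan:** I held the scanner still for 3 s. By the measured tool pose and estimated label position, the nose was about 99 mm from the label, aimed within about 1 mm of its middle and 0.2° of square-on. The camera views agreed, but this was not measured independently.
- **Scanner return:** I lowered it until it touched the tray floor at about 11 N and released it. The last wrist picture shows it lying on its underside, centred and in line with the tray.
- **Rest of the scene:** The other three boards are still in their slots. The bottle, tape roll and bin look where they were, and the gripper was clear of everything at the end. No check failed.

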